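# Hang terminal boards to dry over the drip tray

### The arm

A 6-joint arm with a two-finger parallel gripper is mounted at the origin on a cart in front of the work surface, level with it; the furniture and walls round the work are solid. World frame = base frame: x ahead of the robot, y to its left, z up, the work surface at z = 0. Lengths are in m, angles in rad, forces in N, time in s.
With the tool pointing down it reaches from about 0.35 to 0.85 m from the base axis. Payload 8.1 kg.
Tool frame: the origin (TCP) lies at the centre of the arm's flange, where the gripper is bolted on; the fingertips stand 186 mm ahead of it and the grasp point (between the pads) lies 167 mm ahead of it; z points along the fingers, y is the line along which they close (so a half turn about z gives the same grasp; the last joint's range is limited). The gripper opens to 93 mm and grips with 3 to 60 N. Pads are 15 mm wide; open, the fingers measure 128 mm over their backs; the gripper's body (75 mm by 188 mm) begins 65 mm behind the grasp point.
Start: joints at [-1.255, 0.13, 1.488, -0, 1.523, -0.085], TCP at [0.234, -0.552, 0.405] pointing down, gripper open.
Joint ranges: [-2.96, 2.96], [-0.89, 2.26], [0.02, 2.5], [-1.34, 4.48], [0, 2.73], [-2.66, 2.66]. Speed limits (rad/s): [2.39, 2.39, 2.79, 3.14, 3.14, 3.14].

### API

Orientations are given as a rotation vector (axis times angle).
In Python, from plant import robot gives the robot as it stands.
- The arm moves only by the tool apply_moves, never from a script. Its argument "series" is a list of rows, each a list of 2 entries, a list of its own where there are three numbers: the shift along the tool's x, y, z in mm, then the turn, a rotation vector about the tool's x, y, z in rad. A call has 1 to 12 rows; each row shifts and turns the commanded pose from where the row before left it, along the tool's axes as they then stand; what a row does not reach is not made up. A row lasts 1/12 s, in which the tool goes at most 41.7 mm and 7.16 degrees, less where a joint would pass 70% of its speed; a pose out of reach is approached as far as the arm can. A call is refused whole if a number of a shift passes 41.7 or a number of a turn 0.125, either way. A call with a gripper value outside its range is refused whole. "claw" is the opening, from 0 (shut) to 1 (fully open), set as the call begins (left out, the last holds). The fingers move at their own pace and stop on an object; "newtons" is the grip in N (left out, the last holds). Time passes only in rows, so rows that do not move let the fingers close. It gives the time, the measured TCP pose, the force, the opening and the grip force at its end, in the units of the state.
- robot.read_state(): the state, without advancing time (a new reading comes with each control period).
- robot.read_camera(name): name is "scene" or "side" or "wrist"; returns (picture, depth): 420x560x3 uint8, blue, green, red; 420x560 float32, m along the optical axis (not along the pixel's ray), 0 where there is no reading.
- robot.calibration(name): a dict with "fx", "fy", "cx", "cy" (pixels), "D" ([k1, k2, p1, p2, k3] as OpenCV has them; the pictures are not rectified), "extrinsics" (4x4, takes a point from world to camera coordinates). Camera axes: x right, y down, z forward; pixel columns grow to the right and rows downward; lengths in m; the calibration is good to about 2 mm. A picture is of the moment at which its call begins: read the wrist's pose just before it. calibration takes no time and is no camera call; for the wrist camera it gives the pose at the moment of the call.
- robot.close_job(): hands the job in; it is judged then, once.
The state is a dict: "t": time; "q": joint angles; "dq": joint speeds; "joint_torque": joint torques, N m; "tool_pos": TCP position; "orientation": TCP orientation; "force": force on the tool from outside, world axes, zero at the start; "wrist_torque": the same for the moment, N m; "opening": finger opening in m; "gripper_force": force on a finger pad.
Only numpy, scipy, OpenCV 4.12 (cv2) and the standard library are available. Lean on these libraries where they do the work, as an engineer would, in place of code of your own. Each camera call takes 0.05 s, during which the arm holds its last target. There are 200 camera calls.

### The job

Freshly dipped terminal boards stand in the slotted wooden rack. First, while they are all still in the rack, push the drip tray fully home against the two dowels and the end stop under the hook rail; then slide every board upward out of its slot and hang it by its handle on a hook, one board to a hook. At the end all boards hang still and released, the tray is home (push it back if it got shifted), no board has been dropped and the other things on the bench are left alone.

Things in the scene. Friction and masses are not known exactly. Their poses are not given: they have to be found in the camera images.
- hook_stand: Fixed steel hook stand, 300 mm wide along y. Origin on the bench, middle of the front face of its 12 mm high bench bar; x points away from the robot, y left along the bar. Two posts at x = 10, y = +-143 mm carry a level rail (12 mm thick, 202 mm high) with four hooks pointing to -x. Dowels and end stop: see tray_home.
- tray_home (a point): Where the tray's origin lies when fully home: on the bench, at x = -77, y = -20 mm of the hook stand; axes as its. Stand frame: two upright dowels (16 mm diameter, 30 mm high) at y = +60 and -110 mm, front sides at x = -12 mm; end stop is an upright pin (16 mm diameter, 26 mm high) at x = -92, y = 138 mm on a 12 mm high arm, tray side at y = 130 mm.
- tray: Loose aluminium drip tray, 130 mm (x) by 300 mm (y), rim 20 mm high, 5 mm thick, about 0.45 kg, slides on the bench. Origin: centre of its underside; axes parallel to the hook stand's when home (rear long rim on both dowels, left short rim on the end stop). Starts in front of home and off to -y, turned up to 0.2 rad.
- hook1 (a point): Point on top of the wire of hook 1 of 4 (from the +y end, 68 mm apart), 205 mm above the bench, where a handle rests; axes as the hook stand's. The round 6 mm wire runs level along x, from the rail 60 mm behind (+x) to 12 mm in front (-x) of this point, then bends up; its tip ends 27 mm in front of this point, its highest part 15 to 18 mm above it.
- hook2 (a point): Point on top of the wire of hook 2 of 4 (from the +y end, 68 mm apart), 205 mm above the bench, where a handle rests; axes as the hook stand's. The round 6 mm wire runs level along x, from the rail 60 mm behind (+x) to 12 mm in front (-x) of this point, then bends up; its tip ends 27 mm in front of this point, its highest part 15 to 18 mm above it.
- hook3 (a point): Point on top of the wire of hook 3 of 4 (from the +y end, 68 mm apart), 205 mm above the bench, where a handle rests; axes as the hook stand's. The round 6 mm wire runs level along x, from the rail 60 mm behind (+x) to 12 mm in front (-x) of this point, then bends up; its tip ends 27 mm in front of this point, its highest part 15 to 18 mm above it.
- hook4 (a point): Point on top of the wire of hook 4 of 4 (from the +y end, 68 mm apart), 205 mm above the bench, where a handle rests; axes as the hook stand's. The round 6 mm wire runs level along x, from the rail 60 mm behind (+x) to 12 mm in front (-x) of this point, then bends up; its tip ends 27 mm in front of this point, its highest part 15 to 18 mm above it.
- rack: Fixed wooden rack, 221 mm (x) by 84 mm (y), 52 mm high, origin under its centre. Four slots at x = -90, -30, +30, +90 mm, each 9 mm wide along x, 64 mm along y and 40 mm deep, floor 12 mm above the bench. Boards stand in them with their thickness along the rack's x.
- board1: Flat terminal board, 58 mm wide, 128 tall, 0.15 kg, in rack slot 1 at the start (1 nearest the robot). Origin: middle of its lower edge; x through its thickness, y across, z up. Plate 6 mm thick to z = 70 mm; above it a handle 10 mm thick: window 34 mm wide from z = 70 up to a gabled top (z = 102 at the sides, 110 in the middle), then a solid grip bar up to z = 128. 3 or 4 boards are present; an absent one reads None.
- board2: Flat terminal board, 58 mm wide, 128 tall, 0.15 kg, in rack slot 2 at the start (1 nearest the robot). Origin: middle of its lower edge; x through its thickness, y across, z up. Plate 6 mm thick to z = 70 mm; above it a handle 10 mm thick: window 34 mm wide from z = 70 up to a gabled top (z = 102 at the sides, 110 in the middle), then a solid grip bar up to z = 128. 3 or 4 boards are present; an absent one reads None.
- board3: Flat terminal board, 58 mm wide, 128 tall, 0.15 kg, in rack slot 3 at the start (1 nearest the robot). Origin: middle of its lower edge; x through its thickness, y across, z up. Plate 6 mm thick to z = 70 mm; above it a handle 10 mm thick: window 34 mm wide from z = 70 up to a gabled top (z = 102 at the sides, 110 in the middle), then a solid grip bar up to z = 128. 3 or 4 boards are present; an absent one reads None.
- board4: Flat terminal board, 58 mm wide, 128 tall, 0.15 kg, in rack slot 4 at the start (1 nearest the robot). Origin: middle of its lower edge; x through its thickness, y across, z up. Plate 6 mm thick to z = 70 mm; above it a handle 10 mm thick: window 34 mm wide from z = 70 up to a gabled top (z = 102 at the sides, 110 in the middle), then a solid grip bar up to z = 128. 3 or 4 boards are present; an absent one reads None.
- eye1 (a point): Middle of the gabled top of board 1's handle window, 110 mm above the board's origin and 18 mm below its top edge; it rests on the hook wire when the board hangs. None if the board is absent.
- eye2 (a point): Middle of the gabled top of board 2's handle window, 110 mm above the board's origin and 18 mm below its top edge; it rests on the hook wire when the board hangs. None if the board is absent.
- eye3 (a point): Middle of the gabled top of board 3's handle window, 110 mm above the board's origin and 18 mm below its top edge; it rests on the hook wire when the board hangs. None if the board is absent.
- eye4 (a point): Middle of the gabled top of board 4's handle window, 110 mm above the board's origin and 18 mm below its top edge; it rests on the hook wire when the board hangs. None if the board is absent.
- core_a: Bystander: loose steel core ring, 80 mm wide, 26 mm high, origin under its centre; leave it alone.
- toroid_a: Bystander: loose small wrapped toroid, 83 mm wide, 62 mm high with its leads, origin under its centre; leave it alone.
- cup_a: Bystander: loose blue parts cup, 71 mm wide, 41 mm high, origin under its centre; leave it alone.

How it is judged:
By the outcome, as a careful person would: the job done as asked, in the order asked, and still so for the second after the job is handed in, with the robot touching nothing.
Of board1, board2, board3, board4 only 3 to 4 are there at a start; the rules pass over those that are not, and their reading is None.
At some moment in a run one of tray may be knocked a few centimetres aside while the robot is not near it.
It also fails if it takes over 210 s, if anything falls off the work surface, if the arm or the gripper's body presses on something with over 40 N, if the wrist force passes 120 N, or if a joint passes its speed limit or range.

## Working session

There is one attempt and no reset: what is moved stays moved. The work goes in short steps, Python scripts to look and compute and a tool call to move; the robot and the scene stay as the last step left them, time stands still between calls to the robot, and variables do not carry over. Pictures are saved under pics/ and viewed, at most 14 in all, crops included, and the job is handed in when it is done.

Besides the shell and the picture viewer there is one more tool, called in YAML: its name, and indented under it one key for each argument. apply_moves: Moves the arm, as the interface text tells. Its arguments: {"type":"object","properties":{"series":{"type":"array"},"claw":{"type":"number"},"newtons":{"type":"number"}},"required":["series"]}

```bash
ls; mkdir -p pics; cat > h.py <<'E'
import numpy as np, cv2
from scipy.spatial.transform import Rotation as R
from plant import robot
def shot(n):
    c=robot.calibration(n); im,d=robot.read_camera(n); return im,d,c
def world(c,d):
    K=np.array([[c['fx'],0,c['cx']],[0,c['fy'],c['cy']],[0,0,1]]); D=np.array(c['D'],float)
    h,w=d.shape; u,v=np.meshgrid(np.arange(w),np.arange(h))
    p=cv2.undistortPoints(np.stack([u,v],-1).reshape(-1,1,2).astype(np.float64),K,D).reshape(h,w,2)
    P=np.dstack([p[...,0]*d,p[...,1]*d,d]); E=np.array(c['extrinsics'])
    W=(P-E[:3,3])@E[:3,:3]; W[d<=0]=np.nan
    return W
E
python3 - <<'E'
from h import *
s=robot.read_state(); print(s['t'],s['tool_pos'],s['orientation'],s['force'])
for n in('scene','side','wrist'):
    im,d,c=shot(n); cv2.imwrite(f'pics/{n}0.png',im); np.savez(f'{n}0.npz',im=im,W=world(c,d),d=d)
    print(n,np.linalg.inv(np.array(c['extrinsics'])).round(3).tolist(),c['fx'])
E
```

```text
pics
0.0 [ 0.23405572 -0.55221623  0.40368651] [-3.07689885e+00 -6.25044227e-01  3.23429235e-04] [0.28841623 0.01948416 0.1141956 ]
scene [[0.756, -0.452, 0.473, -0.241], [-0.654, -0.496, 0.571, -0.905], [-0.023, -0.741, -0.671, 1.221], [0.0, 0.0, 0.0, 1.0]] 509.5072745919524
side [[0.988, -0.066, 0.141, 0.317], [-0.155, -0.501, 0.852, -1.309], [0.014, -0.863, -0.505, 0.914], [0.0, 0.0, 0.0, 1.0]] 506.3282585396424
wrist [[0.39, -0.885, -0.254, 0.306], [-0.921, -0.376, -0.106, -0.522], [-0.002, 0.275, -0.961, 0.383], [0.0, 0.0, 0.0, 1.0]] 299.70549959776366
```

View pics/scene0.png

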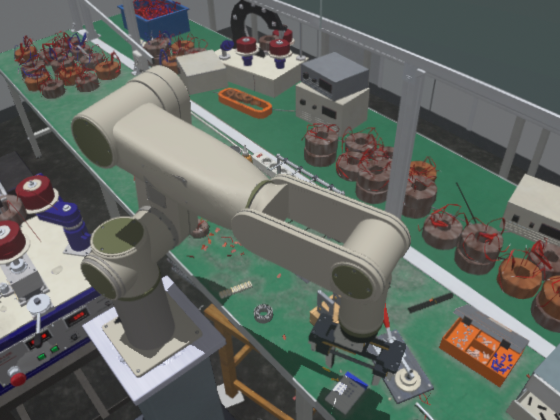

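View pics/side0.png

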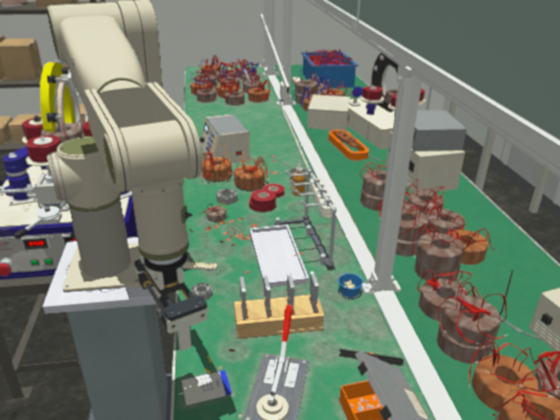

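The side view shows the rack with four boards at about (280,315), the tray at (278,250), and the hook stand running from (290,180) to (330,265). The blue cup is at (350,286). The scene view is blocked by the arm.

```bash
python3 - <<'E'
from h import *
z=np.load('side0.npz'); im,W=z['im'],z['W']
cr=im[170:350,180:380]; cv2.imwrite('pics/sidecrop.png',cv2.resize(cr,(800,720))[:600] if 0 else cv2.resize(im[170:345,190:380],None,fx=3.4,fy=3.4,interpolation=cv2.INTER_CUBIC))
# topdown
X,Y,Z=W[...,0],W[...,1],W[...,2]
m=np.isfinite(Z)&(X>.2)&(X<1)&(Y>-.7)&(Y<.6)&(Z>-.02)&(Z<.3)
o=np.zeros((520,800,3),np.uint8) # x up, y left, 1.6mm... 
S=600
u=((.6-Y[m])*S).astype(int);v=((1-X[m])*S).astype(int)
zz=Z[m];hc=cv2.applyColorMap((np.clip(zz/.22,0,1)*255).astype(np.uint8).reshape(-1,1),cv2.COLORMAP_JET)[:,0]
for a in np.argsort(zz):
    cv2.circle(o,(int(u[a]),int(v[a])),1,hc[a].tolist(),-1)
for k in range(0,14): cv2.putText(o,f'{.6-k*.1:.1f}',(k*60,510),0,.4,(255,255,255)); cv2.line(o,(k*60,0),(k*60,8),(255,255,255))
for k in range(0,9): cv2.putText(o,f'{1-k*.1:.1f}',(0,k*60+5),0,.4,(255,255,255))
cv2.imwrite('pics/top.png',o)
E
```

```text
(no output)
```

View pics/top.png

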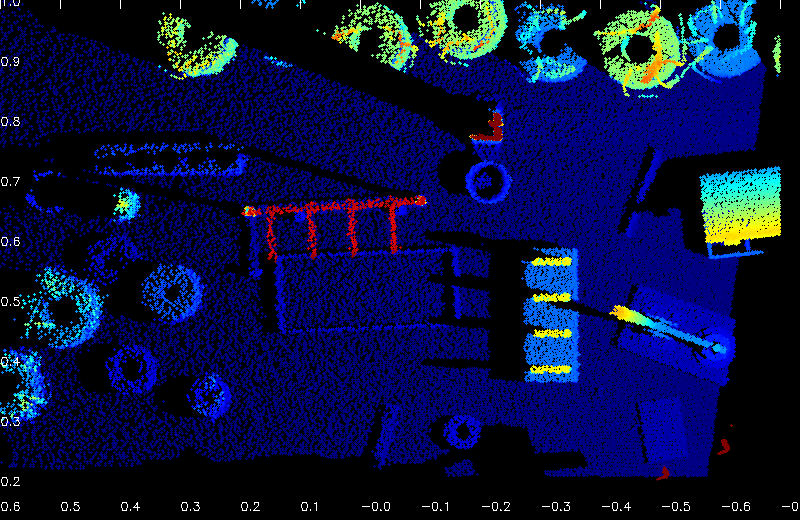

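View pics/sidecrop.png

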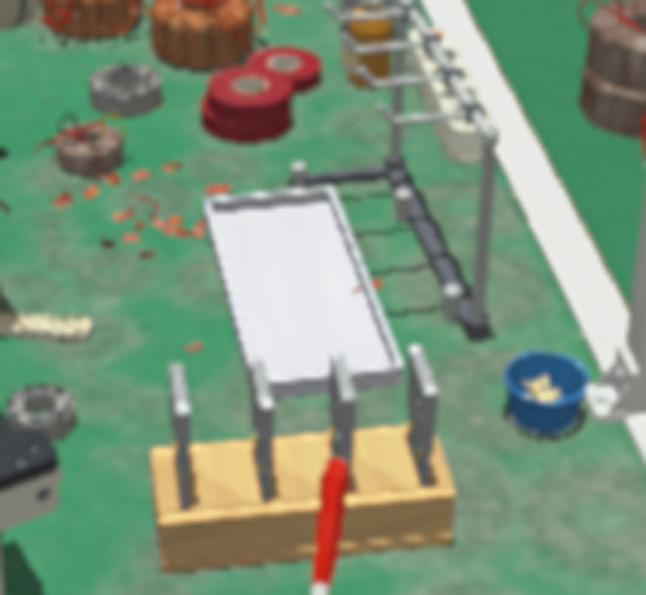

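The top map shows the stand (rail z≈0.2) from (x .65, y .19) to (.67, -.10). The tray spans y .14 to -.16 at x .46–.58, and the boards stand at y≈-.32, x .39–.57. Next I fit these numerically.

```bash
cat > fit.py <<'E'
from h import *
def sel(P,x0,x1,y0,y1,z0,z1):
    return P[(P[:,0]>x0)&(P[:,0]<x1)&(P[:,1]>y0)&(P[:,1]<y1)&(P[:,2]>z0)&(P[:,2]<z1)]
def rect(p): 
    (c,s,a)=cv2.minAreaRect((p[:,:2]*1000).astype(np.float32)); return np.round(c,1),np.round(s,1),round(a,2)
E
python3 - <<'E'
from fit import *
P=np.load('side0.npz')['W'].reshape(-1,3); P=P[np.isfinite(P).all(1)]
print('bench z',np.median(sel(P,.35,.8,-.5,.3,-.02,.004)[:,2]))
r=sel(P,.635,.69,-.12,.2,.185,.206); print('rail',rect(r),len(r))
vx,vy,x0,y0=cv2.fitLine(r[:,:2].astype(np.float32),cv2.DIST_HUBER,0,.01,.01).ravel(); print('railfit',vx,vy,x0,y0,'y range',r[:,1].min(),r[:,1].max(),'zmax',np.percentile(r[:,2],98))
# hooks
for yy in (.165,.1,.03,-.035):
    h=sel(P,.565,.625,yy-.03,yy+.03,.19,.24); print('hook',yy,len(h),np.median(h[:,0]),np.median(h[:,1]),h[:,0].min(),np.median(h[:,2]))
t=sel(P,.44,.6,-.18,.155,.012,.028); print('trayrim',rect(t),t[:,:2].min(0),t[:,:2].max(0))
k=sel(P,.35,.6,-.35,-.24,.045,.06); print('rack',rect(k),k[:,2].mean())
for xx in(.39,.45,.51,.57):
    b=sel(P,xx-.03,xx+.03,-.36,-.23,.122,.16); print('board',rect(b),b[:,2].max(),np.median(b[:,2]))
for nm,a in dict(pin=(.53,.58,.17,.2,.018,.03),d1=(.62,.66,.09,.13,.02,.036),d2=(.62,.67,-.07,-.03,.02,.036)).items():
    p=sel(P,*a); print(nm,len(p),rect(p) if len(p)>3 else '')
E
```

```text
bench z -0.0014901630779170743
rail (array([652.8,  43.7]), array([ 35.9, 303.3]), 0.66) 223
railfit 0.065912426 -0.9978254 0.6492856 0.09860888 y range -0.10773627214067286 0.19526658697589508 zmax 0.20586950488894734
hook 0.165 36 0.5938390424473801 0.14848510540682935 0.568333724427196 0.2012255713308469
hook 0.1 39 0.5917305618027412 0.07830938460637868 0.5688929224158848 0.20195589512950948
hook 0.03 36 0.5940233106510102 0.011630982330155061 0.5730886524786958 0.20170389832721597
hook -0.035 35 0.5988510089734639 -0.05685063513416134 0.5783648097329074 0.2025612424328237
trayrim (array([516.1, -12.8]), array([131.2, 310.5]), 2.24) [ 0.44593902 -0.16930686] [0.58725385 0.14162813]
rack (array([ 474.8, -310.1]), array([221.5,  79.6]), 0.06) 0.050389095174308195
board (array([ 384.7, -317.3]), array([ 9.9, 62.3]), 0.06) 0.14101073358639865 0.13783639311360713
board (array([ 444.3, -320.6]), array([10.4, 59.3]), 0.39) 0.1415641633849595 0.13737464007014688
board (array([ 504.6, -319.8]), array([10.1, 57.4]), 0.54) 0.1419155188618156 0.13675724911874887
board (array([ 564. , -319.2]), array([10., 62.]), 0.29) 0.14159277572862544 0.13591050254372916
pin 8 (array([546.4, 177.2]), array([14.1, 10.4]), 81.71)
d1 18 (array([638.2,  99.8]), array([16.4, 13.4]), 80.55)
d2 11 (array([650. , -65.3]), array([10. ,  9.6]), 79.45)
```

```bash
cat > go.py <<'E'
# usage: go.py x,y,z,theta  [x,y,z,theta ...]: prints turn about tool z then shift in tool axes after the turn (mm)
import sys
from h import *
s=robot.read_state(); p=np.array(s['tool_pos']); M=R.from_rotvec(s['orientation']).as_matrix(); th=np.arctan2(M[1,0],M[0,0])
print('t %.1f pos %s th %.3f F %s op %.4f gf %.1f z-axis %s'%(s['t'],p.round(4),th,np.round(s['force'],1),s['opening'],s['gripper_force'],M[:,2].round(3)))
for a in sys.argv[1:]:
    x,y,z,t=map(float,a.split(',')); d=np.array([x,y,z])-p
    c,sn=np.cos(t),np.sin(t); sh=np.array([c*d[0]+sn*d[1], sn*d[0]-c*d[1], -d[2]])*1000
    print(a,'turn',round(-(t-th),4),'shift',sh.round(1),'rows>=',int(np.ceil(np.linalg.norm(sh)/36)))
    p=np.array([x,y,z]); th=t
E
python3 go.py .395,0,.404,.068 .395,0,.195,.068
```

```text
t 0.1 pos [ 0.2341 -0.5523  0.4039] th 0.401 F [0.4 0.8 0.1] op 0.0936 gf 0.0 z-axis [-0.     0.001 -1.   ]
.395,0,.404,.068 turn 0.3328 shift [ 1.981e+02 -5.400e+02 -1.000e-01] rows>= 16
.395,0,.195,.068 turn -0.0 shift [  0.   0. 209.] rows>= 6
```

apply_moves:
  series:
    - [[11,-30,0],[0,0,0]]
    - [[11,-30,0],[0,0,0]]
    - [[11,-30,0],[0,0,0]]
    - [[11,-30,0],[0,0,0]]
    - [[11,-30,0],[0,0,0]]
    - [[11,-30,0],[0,0,0]]
    - [[0,0,0],[0,0,0.111]]
    - [[0,0,0],[0,0,0.111]]
    - [[0,0,0],[0,0,0.111]]
  claw: 1

```text
t: 0.9
tool_pos: [0.2247, -0.3602, 0.4048]
orientation: [3.139, 0.099, 0.0]
force: [0.2, 0.1, -0.0]
opening: 0.0929
gripper_force: 0.0
```

```bash
python3 go.py .395,0,.404,.068 .395,0,.195,.068
```

```text
t 0.9 pos [ 0.2247 -0.3602  0.4048] th 0.063 F [ 0.2  0.1 -0. ] op 0.0929 gf 0.0 z-axis [ 0.    -0.001 -1.   ]
.395,0,.404,.068 turn -0.0049 shift [ 194.4 -347.8    0.8] rows>= 12
.395,0,.195,.068 turn -0.0 shift [  0.   0. 209.] rows>= 6
```

apply_moves:
  series:
    - [[27,-20,0],[0,0,0]]
    - [[27,-20,0],[0,0,0]]
    - [[27,-20,0],[0,0,0]]
    - [[27,-20,0],[0,0,0]]
    - [[27,-20,0],[0,0,0]]
    - [[10,-32,0],[0,0,0]]
    - [[10,-32,0],[0,0,0]]
    - [[10,-32,0],[0,0,0]]
    - [[10,-32,0],[0,0,0]]
    - [[10,-32,0],[0,0,0]]
    - [[5,-32,0],[0,0,0]]
    - [[4,-32,0],[0,0,-0.005]]

```text
t: 1.9
tool_pos: [0.3961, -0.0229, 0.4046]
orientation: [-3.139, -0.114, 0.0]
force: [0.5, 0.1, 0.5]
opening: 0.0929
gripper_force: 0.0
```

```bash
python3 go.py .395,0,.404,.068 .395,0,.195,.068; python3 - <<'E'
from fit import *
for n in ('wrist','scene'):
    im,d,c=shot(n); cv2.imwrite(f'pics/{n}1.png',im); np.savez(f'{n}1.npz',im=im,W=world(c,d))
o=np.hstack([cv2.resize(cv2.imread(f'pics/{n}1.png'),(400,300)) for n in('wrist','scene')]); cv2.imwrite('pics/pair1.png',o)
E
```

```text
t 1.9 pos [ 0.3961 -0.0229  0.4046] th 0.073 F [0.5 0.1 0.5] op 0.0929 gf 0.0 z-axis [-0.  0. -1.]
.395,0,.404,.068 turn 0.0049 shift [  0.4 -22.9   0.6] rows>= 1
.395,0,.195,.068 turn -0.0 shift [  0.   0. 209.] rows>= 6
```

View pics/pair1.png

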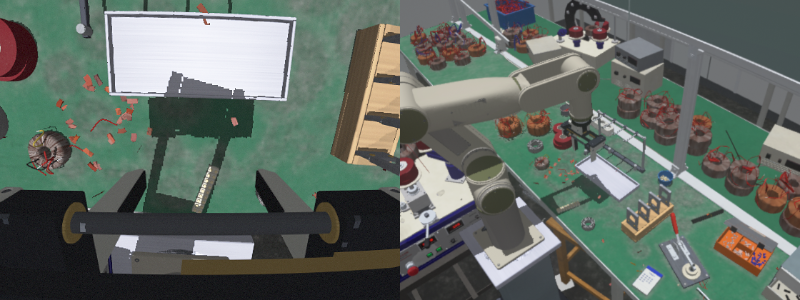

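Wrist half: the tray runs from (105,12) to (295,100), the end pin is at (83,30), and the rack is at right (365,80). Scene half: stand, tray and all four boards are clear.

```bash
python3 - <<'E'
from fit import *
for n in('wrist1','scene1'):
    P=np.load(n+'.npz')['W'].reshape(-1,3); P=P[np.isfinite(P).all(1)]
    print(n,'bench',np.median(sel(P,.35,.8,-.24,.3,-.02,.006)[:,2]))
    t=sel(P,.43,.61,-.2,.16,.010,.03); print('tray',rect(t),len(t))
    for nm,a in dict(pin=(.51,.58,.16,.2,.018,.035),d1=(.61,.66,.08,.13,.02,.04),d2=(.62,.67,-.09,-.03,.02,.04)).items():
        p=sel(P,*a); print(nm,len(p),rect(p) if len(p)>3 else '')
    r=sel(P,.635,.69,-.12,.2,.185,.21)
    if len(r)>50: print('rail',rect(r),cv2.fitLine(r[:,:2].astype(np.float32),cv2.DIST_HUBER,0,.01,.01).ravel())
    for yy in (.148,.079,.011,-.057):
        h=sel(P,.54,.635,yy-.02,yy+.02,.19,.24)
        if len(h)>5: print('hook',len(h),h[:,0].min(),'tip',h[np.argsort(h[:,0])[:8]].mean(0).round(4),'med',np.median(h,axis=0).round(4),h[:,2].max())
    for xx in(.385,.445,.505,.565):
        b=sel(P,xx-.025,xx+.025,-.36,-.23,.132,.16)
        if len(b)>5: print('board',rect(b))
E
```

```text
wrist1 bench 9.449764255382189e-05
tray (array([517.5, -10.9]), array([130.6, 300.9]), 2.38) 4535
pin 190 (array([547.1, 176.3]), array([14.6, 15.4]), 3.62)
d1 0 
d2 0 
board (array([ 385.8, -286.7]), array([4.5, 9.7]), 80.98)
scene1 bench 0.000925498700956501
tray (array([514.6,  -9.3]), array([136.6, 308.7]), 2.34) 655
pin 16 (array([544.7, 179.3]), array([16.3, 10.9]), 51.03)
d1 17 (array([636.1, 104.8]), array([11.4, 14.1]), 49.02)
d2 25 (array([650.4, -73.5]), array([18.5, 33.3]), 10.45)
rail (array([648.4,  47.8]), array([ 31.8, 303.7]), 3.06) [ 0.06036658 -0.9981763   0.6528149   0.03490581]
hook 30 0.5659255217010098 tip [0.5765 0.1479 0.2074] med [0.601  0.1515 0.2048] 0.2161656923418879
hook 34 0.566279091946545 tip [0.5724 0.0806 0.2148] med [0.5997 0.082  0.205 ] 0.2204518963996652
hook 33 0.5711227459637622 tip [0.5772 0.0122 0.2133] med [0.6005 0.014  0.2054] 0.22256487242927314
hook 30 0.5768788449964439 tip [ 0.5821 -0.0547  0.2132] med [ 0.6052 -0.0538  0.2051] 0.22031395922038963
board (array([ 383.9, -312.9]), array([60., 13.]), 88.85)
board (array([ 443. , -315.5]), array([14.2, 59. ]), 1.35)
board (array([ 504.4, -315.6]), array([16.3, 57.1]), 2.31)
board (array([ 562.4, -315.5]), array([13.2, 56.2]), 0.22)
```

apply_moves:
  series:
    - [[0,-23,0],[0,0,0.005]]
    - [[0,0,35],[0,0,0]]
    - [[0,0,35],[0,0,0]]
    - [[0,0,35],[0,0,0]]
    - [[0,0,35],[0,0,0]]
    - [[0,0,35],[0,0,0]]
    - [[0,0,34],[0,0,0]]
    - [[0,0,0],[0,0,0]]
    - [[0,0,0],[0,0,0]]

```text
t: 2.75
tool_pos: [0.3933, -0.002, 0.1943]
orientation: [-3.139, -0.106, 0.009]
force: [0.2, -0.1, 0.4]
opening: 0.0927
gripper_force: 0.0
```

apply_moves:
  series:
    - [[20,0,0],[0,0,0]]
    - [[20,0,0],[0,0,0]]
    - [[8,0,0],[0,0,0]]
    - [[8,0,0],[0,0,0]]
    - [[8,0,0],[0,0,0]]
    - [[8,0,0],[0,0,0]]
    - [[7,0,0],[0,0,0]]
    - [[6,0,0],[0,0,0]]
    - [[4,0,0],[0,0,0]]
    - [[3,0,0],[0,0,0]]
    - [[2,0,0],[0,0,0]]
    - [[0,0,0],[0,0,0]]

```text
t: 3.75
tool_pos: [0.4887, 0.0048, 0.1956]
orientation: [-3.14, -0.107, -0.001]
force: [-0.2, 0.3, -0.1]
opening: 0.0928
gripper_force: 0.3
```

```bash
python3 go.py; cat > tray.py <<'E'
from fit import *
import sys
n=sys.argv[1] if len(sys.argv)>1 else 'side'
im,d,c=shot(n); P=world(c,d).reshape(-1,3); P=P[np.isfinite(P).all(1)]
t=sel(P,.43,.632,-.21,.17,.011,.024); print(n,'tray rim',rect(t),len(t))
E
python3 tray.py side; python3 tray.py scene; python3 tray.py wrist
```

```text
t 3.8 pos [0.4887 0.0048 0.1956] th 0.068 F [-0.2  0.3 -0.1] op 0.0928 gf 0.3 z-axis [ 0.  0. -1.]
side tray rim (array([557.1,   1.8]), array([148.8, 335.2]), 0.12) 320
scene tray rim (array([552.3,  -7.9]), array([304.7, 159.2]), 89.97) 446
wrist tray rim (array([553.5,   6.9]), array([143.6, 326. ]), 3.56) 12759
```

apply_moves:
  series:
    - [[2,0,0],[0,0,0]]
    - [[2,0,0],[0,0,0]]
    - [[2,0,0],[0,0,0]]
    - [[1.5,0,0],[0,0,0]]

```text
t: 4.23
tool_pos: [0.496, 0.0053, 0.1956]
orientation: [-3.14, -0.106, -0.0]
force: [-3.0, -0.5, 2.3]
opening: 0.0931
gripper_force: 1.6
```

apply_moves:
  series:
    - [[1.5,0,0],[0,0,0]]
    - [[1.5,0,0],[0,0,0]]

```text
t: 4.4
tool_pos: [0.4984, 0.0055, 0.1956]
orientation: [-3.14, -0.106, 0.004]
force: [-13.1, -0.5, 10.3]
opening: 0.093
gripper_force: 6.4
```

apply_moves:
  series:
    - [[1,0,0],[0,0,0]]
    - [[1,0,0],[0,0,0]]

```text
t: 4.57
tool_pos: [0.4993, 0.0055, 0.1953]
orientation: [3.14, 0.107, -0.01]
force: [-20.9, -1.3, 17.8]
opening: 0.0928
gripper_force: 10.4
```

apply_moves:
  series:
    - [[-15,0,0],[0,0,0]]
    - [[-20,0,0],[0,0,0]]
    - [[0,0,-40],[0,0,0]]
    - [[0,0,-40],[0,0,0]]
    - [[0,0,-40],[0,0,0]]
    - [[0,0,-40],[0,0,0]]
    - [[0,0,0],[0,0,0]]
    - [[0,0,0],[0,0,0]]
  claw: 0.5

```text
t: 5.23
tool_pos: [0.4674, 0.0031, 0.3595]
orientation: [3.139, 0.107, 0.013]
force: [0.1, 0.4, -0.5]
opening: 0.0476
gripper_force: 0.0
```

```bash
python3 tray.py wrist; python3 go.py .545,-.2,.36,.068 .545,-.2,.36,1.637 .545,-.2,.195,1.637
```

```text
wrist tray rim (array([572.5,   7.7]), array([129.8, 327.3]), 3.51) 4095
t 5.3 pos [0.4666 0.0032 0.3569] th 0.068 F [0.6 0.6 0.3] op 0.0469 gf 0.0 z-axis [ 0.004 -0.    -1.   ]
.545,-.2,.36,.068 turn -0.0002 shift [ 64.4 208.   -3.1] rows>= 7
.545,-.2,.36,1.637 turn -1.569 shift [ 0.  0. -0.] rows>= 0
.545,-.2,.195,1.637 turn -0.0 shift [  0.   0. 165.] rows>= 5
```

apply_moves:
  series:
    - [[0,26,0],[0,0,-0.12]]
    - [[0,26,0],[0,0,-0.12]]
    - [[0,26,0],[0,0,-0.12]]
    - [[0,26,0],[0,0,-0.12]]
    - [[0,26,0],[0,0,-0.12]]
    - [[0,0,0],[0,0,-0.12]]
    - [[0,0,0],[0,0,-0.12]]
    - [[0,0,0],[0,0,-0.12]]
    - [[0,0,0],[0,0,-0.12]]
    - [[0,0,0],[0,0,-0.12]]
    - [[0,0,0],[0,0,-0.12]]
    - [[0,0,0],[0,0,-0.12]]

```text
t: 6.28
tool_pos: [0.5043, -0.1187, 0.3531]
orientation: [-2.282, -2.155, 0.002]
force: [0.5, 0.4, -0.6]
opening: 0.0464
gripper_force: 0.0
```

```bash
python3 go.py .545,-.2,.36,1.637 .545,-.2,.195,1.637
```

```text
t 6.3 pos [ 0.5043 -0.1187  0.3531] th 1.514 F [ 0.5  0.4 -0.6] op 0.0464 gf 0.0 z-axis [-0.003  0.001 -1.   ]
.545,-.2,.36,1.637 turn -0.1233 shift [-83.8  35.2  -6.9] rows>= 3
.545,-.2,.195,1.637 turn -0.0 shift [  0.   0. 165.] rows>= 5
```

apply_moves:
  series:
    - [[0,0,0],[0,0,-0.123]]
    - [[-28,12,0],[0,0,0]]
    - [[-28,12,0],[0,0,0]]
    - [[-28,11,0],[0,0,0]]
    - [[0,0,0],[0,0,0]]
    - [[0,0,35],[0,0,0]]
    - [[0,0,35],[0,0,0]]
    - [[0,0,35],[0,0,0]]
    - [[0,0,35],[0,0,0]]
    - [[0,0,18],[0,0,0]]
    - [[0,0,0],[0,0,0]]

```text
t: 7.2
tool_pos: [0.541, -0.1987, 0.1898]
orientation: [-2.145, -2.278, 0.006]
force: [-0.7, 1.6, -0.7]
opening: 0.0464
gripper_force: 0.0
```

apply_moves:
  series:
    - [[10,0,0],[0,0,0]]
    - [[10,0,0],[0,0,0]]
    - [[8,0,0],[0,0,0]]
    - [[7,0,0],[0,0,0]]
    - [[6,0,0],[0,0,0]]
    - [[5,0,0],[0,0,0]]
    - [[4,0,0],[0,0,0]]
    - [[3,0,0],[0,0,0]]

```text
t: 7.87
tool_pos: [0.5423, -0.1479, 0.1993]
orientation: [2.151, 2.285, 0.001]
force: [-0.0, -5.9, 4.4]
opening: 0.0463
gripper_force: 2.9
```

apply_moves:
  series:
    - [[2,0,0],[0,0,0]]
    - [[2,0,0],[0,0,0]]
    - [[2,0,0],[0,0,0]]
    - [[0,0,0],[0,0,0]]

```text
t: 8.2
tool_pos: [0.5419, -0.142, 0.1991]
orientation: [2.152, 2.285, 0.001]
force: [-0.0, -3.5, 3.6]
opening: 0.0466
gripper_force: 2.2
```

apply_moves:
  series:
    - [[2,0,0],[0,0,0]]
    - [[0,0,0],[0,0,0]]

```text
t: 8.37
tool_pos: [0.5417, -0.1407, 0.199]
orientation: [2.151, 2.284, -0.001]
force: [-0.3, -9.2, 4.8]
opening: 0.0467
gripper_force: 4.6
```

apply_moves:
  series:
    - [[2,0,0],[0,0,0]]
    - [[0,0,0],[0,0,0]]

```text
t: 8.53
tool_pos: [0.5416, -0.14, 0.1991]
orientation: [2.15, 2.282, -0.003]
force: [0.6, -16.1, 1.5]
opening: 0.0465
gripper_force: 8.4
```

apply_moves:
  series:
    - [[-15,0,0],[0,0,0]]
    - [[-25,0,0],[0,0,0]]
    - [[0,0,-40],[0,0,0]]
    - [[0,0,-40],[0,0,0]]
    - [[0,0,-40],[0,0,0]]
    - [[0,0,-40],[0,0,0]]
    - [[0,0,-35],[0,0,0]]
    - [[0,0,0],[0,0,0]]
    - [[0,0,0],[0,0,0]]
  claw: 0.4

```text
t: 9.28
tool_pos: [0.544, -0.1778, 0.3957]
orientation: [2.15, 2.284, 0.004]
force: [-0.3, -0.5, -0.6]
opening: 0.037
gripper_force: 0.0
```

```bash
python3 - <<'E'
from fit import *
for n in ('wrist','side','scene'):
    im,d,c=shot(n); W=world(c,d); np.savez(f'{n}2.npz',im=im,W=W); cv2.imwrite(f'pics/{n}2.png',im)
    P=W.reshape(-1,3); P=P[np.isfinite(P).all(1)]
    # front rim & right rim edges at z .015-.023
    f=sel(P,.48,.53,-.1,.12,.014,.024); g=f[:,:2].astype(np.float32)
    # stand frame
    O=np.array([.648,.0455]); a=.065; Rm=np.array([[np.cos(a),-np.sin(a)],[np.sin(a),np.cos(a)]])
    S=(P[:,:2]-O)@Rm*1000
    k=(P[:,2]>.014)&(P[:,2]<.025)
    q=S[k&(S[:,0]>-160)&(S[:,0]<-125)&(S[:,1]>-160)&(S[:,1]<120)]
    print(n,'front rim x p2',np.percentile(q[:,0],3) if len(q) else None, np.polyfit(q[:,1],q[:,0],1))
    q=S[k&(S[:,0]>-130)&(S[:,0]<-20)&(S[:,1]>-190)&(S[:,1]<-150)]; print(' right rim y',np.percentile(q[:,1],3) if len(q) else None)
    q=S[k&(S[:,0]>-78)&(S[:,0]<-20)&(S[:,1]>100)&(S[:,1]<150)]; print(' left rim y',np.percentile(q[:,1],97) if len(q) else None)
    for xx in(.385,.445,.505,.565):
        b=sel(P,xx-.025,xx+.025,-.36,-.23,.132,.16)
        if len(b)>5: print('board',rect(b),b[:,2].max())
E
cp pics/wrist2.png pics/w2.png
```

```text
wrist front rim x p2 -142.0980352438783 [ 7.95065774e-03 -1.38693339e+02]
 right rim y -169.5888225245988
 left rim y None
board (array([ 506.8, -315.7]), array([45.4,  8.5]), 89.74) 0.141051133552449
board (array([ 565.6, -311.2]), array([10.3, 44.1]), 0.58) 0.1410716563236328
side front rim x p2 -143.69780265354257 [ 3.32066228e-03 -1.41007893e+02]
 right rim y -176.17661549959487
 left rim y 127.91666883054673
board (array([ 384.6, -316.6]), array([ 9.7, 61.4]), 0.81) 0.1422460853224863
board (array([ 444.8, -319.7]), array([10.2, 59.3]), 0.05) 0.14337027993389
board (array([ 504.6, -320.8]), array([10.2, 57.6]), 0.76) 0.14165440895269216
board (array([ 564.7, -320. ]), array([10.5, 59.4]), 0.89) 0.14197491908163792
scene front rim x p2 -147.28585626320094 [ 5.51061800e-03 -1.43148691e+02]
 right rim y -171.9188771175585
 left rim y 140.9650143781466
board (array([ 382.9, -313.1]), array([57.8, 12.3]), 88.58) 0.147078174491177
board (array([ 442.2, -316.3]), array([15. , 56.8]), 5.39) 0.14532532795422318
board (array([ 503.6, -314.3]), array([12.6, 57.5]), 2.56) 0.14488714367717712
board (array([ 562.9, -315.2]), array([55.8, 16.1]), 86.23) 0.1447104475191754
```

View pics/w2.png

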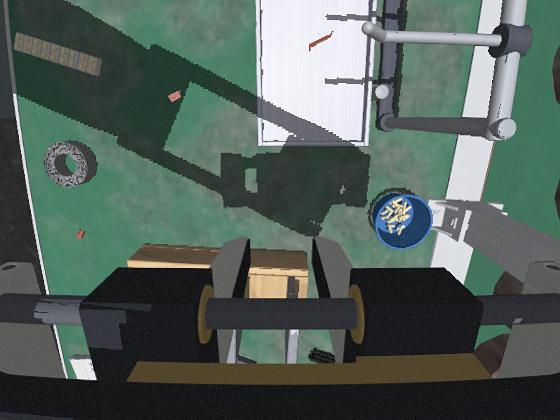

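```bash
python3 - <<'E'
from fit import *
P=np.load('wrist2.npz')['W'].reshape(-1,3); P=P[np.isfinite(P).all(1)]
h=sel(P,.55,.63,-.09,-.03,.195,.23); print(len(h),h[:,0].min(),h[:,2].max())
for a,b in((.565,.575),(.575,.585),(.585,.6),(.6,.62)):
    q=h[(h[:,0]>a)&(h[:,0]<b)]
    if len(q): print(a,q.mean(0),q[:,2].max(), q[:,1].min(),q[:,1].max())
r=sel(P,.63,.7,-.12,.0,.19,.21); print('rail',r.min(0),r.max(0))
E
python3 go.py .565,-.3175,.396,1.571 .565,-.3175,.31,1.571
```

```text
1149 0.5773671408774785 0.22141048643880595
0.575 [ 0.58089557 -0.05607329  0.21760615] 0.22141048643880595 -0.05843622233418741 -0.05246933241742089
0.585 [ 0.59291024 -0.05550303  0.20644972] 0.2162594683107748 -0.05826852974889005 -0.051760837607565766
0.6 [ 0.60989248 -0.05403916  0.20389386] 0.2064516816999143 -0.05702078935059745 -0.050264559865509845
rail [ 0.63004721 -0.10417103  0.19001058] [ 0.67252786 -0.02880734  0.20999788]
t 9.4 pos [ 0.5428 -0.1774  0.3904] th 1.631 F [-0.2 -0.3 -1.4] op 0.0376 gf 0.0 z-axis [-0.003  0.002 -1.   ]
.565,-.3175,.396,1.571 turn 0.06 shift [-140.1   22.1   -5.6] rows>= 4
.565,-.3175,.31,1.571 turn -0.0 shift [ 0.  0. 86.] rows>= 3
```

apply_moves:
  series:
    - [[0,0,0],[0,0,0.06]]
    - [[-28,4.4,0],[0,0,0]]
    - [[-28,4.4,0],[0,0,0]]
    - [[-28,4.4,0],[0,0,0]]
    - [[-28,4.4,0],[0,0,0]]
    - [[-28,4.4,0],[0,0,0]]
    - [[0,0,0],[0,0,0]]
    - [[0,0,0],[0,0,0]]
    - [[0,0,0],[0,0,0]]

```text
t: 10.18
tool_pos: [0.565, -0.3172, 0.3905]
orientation: [-2.219, -2.218, 0.0]
force: [1.0, -0.1, 0.4]
opening: 0.037
gripper_force: 0.0
```

```bash
python3 go.py .565,-.3175,.31,1.571; python3 - <<'E'
from fit import *
im,d,c=shot('wrist'); W=world(c,d); cv2.imwrite('pics/w3.png',im)
P=W.reshape(-1,3); P=P[np.isfinite(P).all(1)]
for xx in(.505,.565):
    b=sel(P,xx-.02,xx+.02,-.36,-.27,.125,.15); print(len(b), rect(b) if len(b)>5 else '', b.min(0) if len(b) else '',b.max(0) if len(b) else '')
E
```

```text
t 10.2 pos [ 0.565  -0.3172  0.3905] th 1.571 F [ 1.  -0.1  0.4] op 0.0370 gf 0.0 z-axis [-0.003  0.003 -1.   ]
.565,-.3175,.31,1.571 turn -0.0005 shift [-0.3 -0.  80.5] rows>= 3
990 (array([ 506.1, -315.5]), array([10.1, 57.4]), 0.92) [ 0.50105906 -0.34422169  0.12512972] [ 0.51152231 -0.28684051  0.14192425]
874 (array([ 565.6, -316.4]), array([10. , 56.7]), 0.16) [ 0.56060056 -0.34477871  0.12546045] [ 0.57064272 -0.2880621   0.14143683]
```

View pics/w3.png

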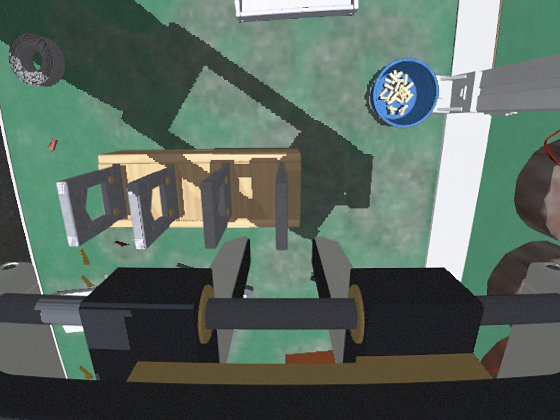

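The wrist view shows board 4's bar centred between the fingers at column ~281, and its wrist depth fit is (.5656, -.3164). Descend and grip.

apply_moves:
  series:
    - [[1,0,27],[0,0,0]]
    - [[0,0,27],[0,0,0]]
    - [[0,0,20],[0,0,0]]
    - [[0,0,6.5],[0,0,0]]
    - [[0,0,0],[0,0,0]]
    - [[0,0,0],[0,0,0]]
    - [[0,0,0],[0,0,0]]

```text
t: 10.82
tool_pos: [0.566, -0.3166, 0.3144]
orientation: [2.219, 2.22, 0.001]
force: [-0.5, 0.7, -0.2]
opening: 0.037
gripper_force: 0.0
```

apply_moves:
  series:
    - [[0,0,0],[0,0,0]]
    - [[0,0,0],[0,0,0]]
    - [[0,0,0],[0,0,0]]
    - [[0,0,0],[0,0,0]]
    - [[0,0,0],[0,0,0]]
    - [[0,0,0],[0,0,0]]
  claw: 0
  newtons: 35

```text
t: 11.32
tool_pos: [0.5654, -0.3168, 0.3126]
orientation: [2.221, 2.221, -0.0]
force: [-0.5, 0.1, 2.4]
opening: 0.0098
gripper_force: 35.0
```

apply_moves:
  series:
    - [[0,0,-8],[0,0,0]]
    - [[0,0,-12],[0,0,0]]
    - [[0,0,-16],[0,0,0]]
    - [[0,0,-20],[0,0,0]]
    - [[0,0,-20],[0,0,0]]
    - [[0,0,-20],[0,0,0]]
    - [[0,0,-20],[0,0,0]]
    - [[0,0,-16],[0,0,0]]
    - [[0,0,-8],[0,0,0]]
    - [[0,0,0],[0,0,0]]
    - [[0,0,0],[0,0,0]]

```text
t: 12.23
tool_pos: [0.5654, -0.3167, 0.4525]
orientation: [2.221, 2.221, 0.0]
force: [0.2, -0.6, -2.5]
opening: 0.0096
gripper_force: 35.0
```

```bash
python3 go.py .5307,.1448,.44,1.636 .5307,.1448,.426,1.636
```

```text
t 12.2 pos [ 0.5654 -0.3167  0.4525] th 1.571 F [ 0.2 -0.6 -2.5] op 0.0096 gf 35.0 z-axis [ 0.001 -0.    -1.   ]
.5307,.1448,.44,1.636 turn -0.0652 shift [462.8  -4.5  12.5] rows>= 13
.5307,.1448,.426,1.636 turn -0.0 shift [ 0.  0. 14.] rows>= 1
```

apply_moves:
  series:
    - [[12,-8,0],[0,0,-0.022]]
    - [[22,-10,0],[0,0,-0.022]]
    - [[30,-10,0],[0,0,-0.021]]
    - [[33,-6,0],[0,0,0]]
    - [[35,0,0],[0,0,0]]
    - [[35,0,0],[0,0,0]]
    - [[35,0,0],[0,0,0]]
    - [[35,0,0],[0,0,0]]
    - [[35,0,0],[0,0,0]]
    - [[35,0,0],[0,0,0]]
    - [[35,0,0],[0,0,0]]
    - [[30,0,0],[0,0,0]]

```text
t: 13.23
tool_pos: [0.5087, 0.0557, 0.4505]
orientation: [-2.146, -2.291, 0.002]
force: [0.9, -0.7, -1.4]
opening: 0.0097
gripper_force: 35.0
```

```bash
python3 go.py .5307,.1448,.426,1.636
```

```text
t 13.2 pos [0.5087 0.0557 0.4505] th 1.636 F [ 0.9 -0.7 -1.4] op 0.0097 gf 35.0 z-axis [-0.003  0.    -1.   ]
.5307,.1448,.426,1.636 turn 0.0003 shift [87.5 27.8 24.5] rows>= 3
```

apply_moves:
  series:
    - [[24,7,6],[0,0,0]]
    - [[24,7,7],[0,0,0]]
    - [[22,7,7],[0,0,0]]
    - [[12,5,4],[0,0,0]]
    - [[4,1.5,0],[0,0,0]]
    - [[0,0,0],[0,0,0]]
    - [[0,0,0],[0,0,0]]
    - [[0,0,0],[0,0,0]]

```text
t: 13.9
tool_pos: [0.5315, 0.1401, 0.4286]
orientation: [2.149, 2.291, -0.0]
force: [-0.8, 0.5, -1.7]
opening: 0.0094
gripper_force: 35.0
```

```bash
cat > hk.py <<'E'
from fit import *
import sys
k=int(sys.argv[1]); tag=sys.argv[2]
s=robot.read_state(); p=np.array(s['tool_pos'])
im,d,c=shot('wrist'); W=world(c,d); cv2.imwrite(f'pics/hk{tag}.png',im)
P=W.reshape(-1,3); P=P[np.isfinite(P).all(1)]
y0=[.1485,.081,.013,-.0545][k-1]
h=sel(P,.55,.64,y0-.03,y0+.03,.195,.228)
for a in np.arange(.555,.64,.012):
    q=h[(h[:,0]>a)&(h[:,0]<a+.012)]
    if len(q)>8: print(round(a,3),len(q),q.mean(0).round(4),q[:,2].max().round(4))
b=sel(P,p[0]-.05,p[0]+.05,p[1]-.06,p[1]+.06,p[2]-.20,p[2]-.165); print('bar',len(b),rect(b) if len(b)>5 else '', b.min(0).round(4) if len(b) else '',b.max(0).round(4) if len(b) else '')
E
python3 hk.py 1 a; python3 go.py .5307,.1448,.426,1.636 .6105,.150,.426,1.636
```

```text
0.555 31 [0.5656 0.1492 0.2182] 0.2198
0.567 122 [0.5725 0.1501 0.213 ] 0.2199
0.579 127 [0.5853 0.1506 0.2039] 0.2065
0.591 129 [0.5969 0.1513 0.2039] 0.206
0.603 131 [0.6089 0.1521 0.2037] 0.2061
0.615 132 [0.621  0.1528 0.2037] 0.2056
0.627 125 [0.633  0.1535 0.2038] 0.2059
0.639 11 [0.6394 0.1537 0.2039] 0.205
bar 2407 (array([532.3, 142.3]), array([45.7, 39.6]), 54.53) [0.5124 0.1161 0.2286] [0.5514 0.1691 0.2635]
t 13.9 pos [0.5315 0.14   0.4287] th 1.634 F [-0.2 -0.7 -1.4] op 0.0094 gf 35.0 z-axis [ 0.001 -0.    -1.   ]
.5307,.1448,.426,1.636 turn -0.0016 shift [ 4.8 -0.5  2.7] rows>= 1
.6105,.150,.426,1.636 turn -0.0 shift [-0. 80. -0.] rows>= 3
```

View pics/hka.png

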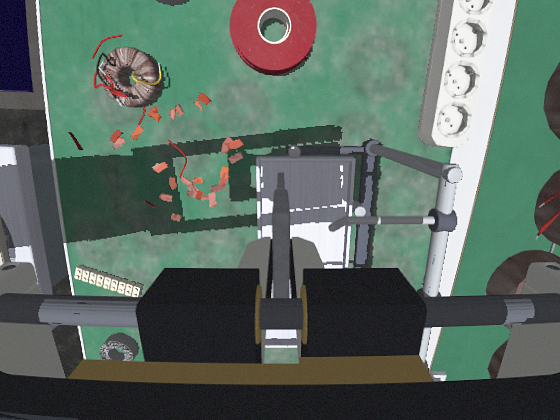

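The board hangs straight in the grip at column 282, and hook 1's wire runs from its tip at (335,225) to the rail at (440,220). I'll shift 7 mm sideways, lower 8 mm and insert.

apply_moves:
  series:
    - [[4,0,4],[0,0,0]]
    - [[3,0,4],[0,0,0]]
    - [[0,0,0],[0,0,0]]
    - [[0,10,0],[0,0,0]]
    - [[0,14,0],[0,0,0]]
    - [[0,16,0],[0,0,0]]
    - [[0,16,0],[0,0,0]]
    - [[0,14,0],[0,0,0]]
    - [[0,9.5,0],[0,0,0]]
    - [[0,0,0],[0,0,0]]
    - [[0,0,0],[0,0,0]]

```text
t: 14.87
tool_pos: [0.6103, 0.1533, 0.4197]
orientation: [-2.148, -2.292, 0.001]
force: [0.1, -1.0, -0.8]
opening: 0.0096
gripper_force: 35.0
```

```bash
python3 go.py .6105,.1522,.398,1.636
```

```text
t 14.9 pos [0.6103 0.1533 0.4197] th 1.636 F [ 0.1 -1.  -0.8] op 0.0096 gf 35.0 z-axis [-0.001 -0.    -1.   ]
.6105,.1522,.398,1.636 turn -0.0003 shift [-1.1  0.1 21.7] rows>= 1
```

apply_moves:
  series:
    - [[-1,0,6],[0,0,0]]
    - [[0,0,6],[0,0,0]]
    - [[0,0,6],[0,0,0]]
    - [[0,0,3.5],[0,0,0]]
    - [[0,0,0],[0,0,0]]
    - [[0,0,0],[0,0,0]]

```text
t: 15.37
tool_pos: [0.6101, 0.1523, 0.3982]
orientation: [-2.148, -2.292, 0.001]
force: [0.2, 0.2, -1.2]
opening: 0.0095
gripper_force: 35.0
```

apply_moves:
  series:
    - [[0,0,2],[0,0,0]]
    - [[0,0,0],[0,0,0]]
    - [[0,0,0],[0,0,0]]

```text
t: 15.62
tool_pos: [0.6104, 0.1523, 0.3969]
orientation: [2.148, 2.292, 0.0]
force: [-0.2, 0.3, -1.3]
opening: 0.0096
gripper_force: 35.0
```

apply_moves:
  series:
    - [[0,0,1],[0,0,0]]
    - [[0,0,1],[0,0,0]]
    - [[0,0,0],[0,0,0]]
    - [[0,0,0],[0,0,0]]

```text
t: 15.95
tool_pos: [0.6104, 0.1524, 0.3962]
orientation: [2.147, 2.292, 0.002]
force: [-2.6, -1.1, 5.1]
opening: 0.0098
gripper_force: 35.0
```

```bash
python3 go.py; python3 - <<'E'
from fit import *
im,d,c=shot('side'); cv2.imwrite('pics/s4.png',cv2.resize(im[140:300,220:400],None,fx=3.3,fy=3.3,interpolation=cv2.INTER_CUBIC))
E
```

```text
t 15.9 pos [0.6104 0.1524 0.3962] th 1.636 F [-2.6 -1.1  5.1] op 0.0098 gf 35.0 z-axis [ 0.001  0.    -1.   ]
```

View pics/s4.png

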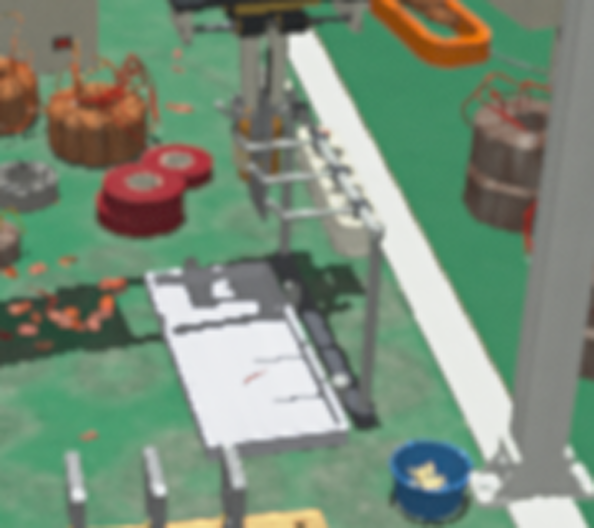

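The board rests on the hook (z force went from -1.3 to +5.1 N). Now release it a little.

apply_moves:
  series:
    - [[0,0,0],[0,0,0]]
    - [[0,0,0],[0,0,0]]
    - [[0,0,0],[0,0,0]]
    - [[0,0,0],[0,0,0]]
  claw: 0.26

```text
t: 16.33
tool_pos: [0.6104, 0.1523, 0.3946]
orientation: [-2.148, -2.292, 0.0]
force: [-0.4, -0.9, -0.1]
opening: 0.0242
gripper_force: 0.0
```

apply_moves:
  series:
    - [[0,0,-8],[0,0,0]]
    - [[0,0,-12],[0,0,0]]
    - [[0,0,-20],[0,0,0]]
    - [[0,0,-25],[0,0,0]]
    - [[0,-10,-20],[0,0,0]]
    - [[0,-20,0],[0,0,0]]
    - [[0,-25,0],[0,0,0]]
    - [[0,-20,0],[0,0,0]]
    - [[0,0,0],[0,0,0]]

```text
t: 17.08
tool_pos: [0.5333, 0.1476, 0.4819]
orientation: [2.147, 2.293, 0.002]
force: [-0.4, 0.8, 0.1]
opening: 0.0243
gripper_force: 0.0
```

```bash
cat > chk.py <<'E'
from fit import *
import sys
O=np.array([.648,.0485]); a=.065; Rm=np.array([[np.cos(a),-np.sin(a)],[np.sin(a),np.cos(a)]])
def run(n,tag=None):
    im,d,c=shot(n); W=world(c,d)
    if tag: cv2.imwrite(f'pics/{n}{tag}.png',im)
    P=W.reshape(-1,3); P=P[np.isfinite(P).all(1)]; S=(P[:,:2]-O)@Rm*1000; z=P[:,2]
    k=(z>.014)&(z<.024)
    q=S[k&(S[:,0]>-175)&(S[:,0]<-125)&(S[:,1]>-150)&(S[:,1]<100)]; print(n,'tray front',np.percentile(q[:,0],3).round(1) if len(q)>5 else None,np.polyfit(q[:,1],q[:,0],1)[0].round(3) if len(q)>5 else '')
    q=S[k&(S[:,0]>-130)&(S[:,0]<-25)&(S[:,1]>-215)&(S[:,1]<-145)]; print(' tray right',np.percentile(q[:,1],3).round(1) if len(q)>5 else None)
    for i in range(4):
        y0=102-68*i
        m=(abs(S[:,1]-y0)<34)&(abs(S[:,0]+35)<45)
        u=m&(z>.207)&(z<.235)&(S[:,0]>-62); l=m&(z>.085)&(z<.185)
        if l.sum()>15: print(' hook',i+1,'bar',u.sum(),(S[u].mean(0).round(1),z[u].max().round(4)) if u.sum() else '','plate',l.sum(),S[l].mean(0).round(1),z[l].min().round(4), 'yrange',S[l][:,1].min().round(1),S[l][:,1].max().round(1))
for n in sys.argv[1].split(','): run(n,sys.argv[2] if len(sys.argv)>2 else None)
E
python3 go.py; python3 chk.py side,scene,wrist 5; python3 go.py .5656,-.3164,.46,1.636 .505,-.3164,.40,1.571
```

```text
t 17.1 pos [0.5333 0.1476 0.4819] th 1.636 F [-0.4  0.8  0.1] op 0.0243 gf 0.0 z-axis [ 0.001  0.    -1.   ]
side tray front -143.7 0.0
 tray right -179.2
 hook 1 bar 53 (array([-26.2,  97.2]), np.float64(0.2254)) plate 153 [-24.5 103.1] 0.093 yrange 68.5 135.7
scene tray front -147.2 -0.002
 tray right -173.5
 hook 1 bar 113 (array([-24.9, 103.1]), np.float64(0.2319)) plate 231 [-33.2 101.5] 0.0885 yrange 71.3 135.8
wrist tray front -142.1 0.001
 tray right None
 hook 1 bar 1320 (array([-23.8, 107.8]), np.float64(0.226)) plate 862 [-31.  107.5] 0.0856 yrange 71.9 136.0
t 17.2 pos [0.5358 0.1475 0.4811] th 1.636 F [ 0.6 -0.   0.1] op 0.0239 gf 0.0 z-axis [ 0.002  0.    -1.   ]
.5656,-.3164,.46,1.636 turn -0.0002 shift [-464.8   -0.5   21.1] rows>= 13
.505,-.3164,.40,1.571 turn 0.065 shift [  0.  -60.6  60. ] rows>= 3
```

apply_moves:
  series:
    - [[-28,-6,0],[0,0,0]]
    - [[-36,-6,0],[0,0,0]]
    - [[-38,-6,0],[0,0,0]]
    - [[-38,-6,0],[0,0,0]]
    - [[-38,-6,0],[0,0,0]]
    - [[-38,-6,0],[0,0,0]]
    - [[-38,-6,0],[0,0,0]]
    - [[-38,-6,0],[0,0,0]]
    - [[-38,-6,0],[0,0,0]]
    - [[-38,-6,0],[0,0,0]]
    - [[-38,0,0],[0,0,0]]
    - [[-30,0,0],[0,0,0.065]]
  claw: 0.4

```text
t: 18.23
tool_pos: [0.5039, -0.295, 0.4799]
orientation: [2.222, 2.22, -0.001]
force: [1.1, -0.9, 0.2]
opening: 0.0374
gripper_force: 0.0
```

apply_moves:
  series:
    - [[-26,0,20],[0,0,0]]
    - [[0,0,28],[0,0,0]]
    - [[0,0,28],[0,0,0]]
    - [[0,0,12],[0,0,0]]
    - [[0,0,0],[0,0,0]]
    - [[0,0,0],[0,0,0]]

```text
t: 18.73
tool_pos: [0.5043, -0.3176, 0.3918]
orientation: [-2.22, -2.221, 0.0]
force: [0.1, 0.2, 0.4]
opening: 0.0367
gripper_force: 0.0
```

```bash
cat > bd.py <<'E'
from fit import *
import sys
xx=float(sys.argv[1])
im,d,c=shot('wrist'); W=world(c,d); P=W.reshape(-1,3); P=P[np.isfinite(P).all(1)]
b=sel(P,xx-.015,xx+.015,-.36,-.27,.128,.15); r=rect(b); print(len(b),r)
E
python3 bd.py .505; python3 go.py .506,-.316,.3126,1.571
```

```text
824 (array([ 505.4, -315.3]), array([ 9.7, 56.8]), 0.2)
t 18.8 pos [ 0.5046 -0.3176  0.3933] th 1.571 F [ 0.2 -0.2  1.2] op 0.0374 gf 0.0 z-axis [ 0.001 -0.001 -1.   ]
.506,-.316,.3126,1.571 turn 0.0002 shift [ 1.6  1.4 80.7] rows>= 3
```

apply_moves:
  series:
    - [[1.5,1,27],[0,0,0]]
    - [[0,0,27],[0,0,0]]
    - [[0,0,20],[0,0,0]]
    - [[0,0,7],[0,0,0]]
    - [[0,0,0],[0,0,0]]
    - [[0,0,0],[0,0,0]]
    - [[0,0,0],[0,0,0]]

```text
t: 19.37
tool_pos: [0.5058, -0.3165, 0.3136]
orientation: [2.218, 2.219, 0.001]
force: [-0.7, -0.1, -0.9]
opening: 0.0372
gripper_force: 0.0
```

apply_moves:
  series:
    - [[0,0,0],[0,0,0]]
    - [[0,0,0],[0,0,0]]
    - [[0,0,0],[0,0,0]]
    - [[0,0,0],[0,0,0]]
    - [[0,0,0],[0,0,0]]
    - [[0,0,0],[0,0,0]]
  claw: 0
  newtons: 35

```text
t: 19.87
tool_pos: [0.505, -0.3161, 0.311]
orientation: [2.221, 2.221, 0.0]
force: [-0.7, 0.8, 2.6]
opening: 0.0093
gripper_force: 35.0
```

apply_moves:
  series:
    - [[0,0,-8],[0,0,0]]
    - [[0,0,-12],[0,0,0]]
    - [[0,0,-16],[0,0,0]]
    - [[0,0,-20],[0,0,0]]
    - [[0,0,-20],[0,0,0]]
    - [[0,0,-20],[0,0,0]]
    - [[0,0,-20],[0,0,0]]
    - [[0,0,-16],[0,0,0]]
    - [[0,0,-8],[0,0,0]]
    - [[0,0,0],[0,0,0]]

```text
t: 20.7
tool_pos: [0.5052, -0.3162, 0.4542]
orientation: [2.218, 2.218, 0.001]
force: [0.5, -0.8, -1.6]
opening: 0.0099
gripper_force: 35.0
```

apply_moves:
  series:
    - [[12,0,0],[0,0,-0.022]]
    - [[24,2,0],[0,0,-0.022]]
    - [[32,6,0],[0,0,-0.021]]
    - [[36,6,0],[0,0,0]]
    - [[36,6,0],[0,0,0]]
    - [[36,6,0],[0,0,0]]
    - [[36,6,0],[0,0,0]]
    - [[36,6,0],[0,0,0]]
    - [[36,6,0],[0,0,0]]
    - [[36,6,0],[0,0,0]]
    - [[34,4,0],[0,0,0]]
    - [[24,2,0],[0,0,0]]

```text
t: 21.7
tool_pos: [0.5378, 0.0682, 0.4488]
orientation: [-2.143, -2.294, 0.002]
force: [0.6, -0.1, -2.4]
opening: 0.0096
gripper_force: 35.0
```

```bash
python3 go.py .5352,.0791,.419,1.636
```

```text
t 21.7 pos [0.5378 0.0682 0.4488] th 1.639 F [ 0.6 -0.1 -2.4] op 0.0096 gf 35.0 z-axis [-0.003  0.001 -1.   ]
.5352,.0791,.419,1.636 turn 0.0028 shift [11.  -1.9 29.8] rows>= 1
```

apply_moves:
  series:
    - [[5,-1,12],[0,0,0.003]]
    - [[3,-1,12],[0,0,0]]
    - [[0,0,5],[0,0,0]]
    - [[0,0,0],[0,0,0]]
    - [[0,0,0],[0,0,0]]
    - [[0,0,0],[0,0,0]]

```text
t: 22.2
tool_pos: [0.5364, 0.0715, 0.4218]
orientation: [2.153, 2.288, -0.0]
force: [0.2, -1.0, -1.0]
opening: 0.0096
gripper_force: 35.0
```

```bash
python3 hk.py 2 b; python3 go.py .5352,.0791,.419,1.636 .615,.0843,.419,1.636
```

```text
0.567 132 [0.5736 0.082  0.2158] 0.2206
0.579 129 [0.5853 0.0827 0.2051] 0.2116
0.591 132 [0.5971 0.083  0.2038] 0.2055
0.603 144 [0.6092 0.084  0.2037] 0.2057
0.615 146 [0.6209 0.0848 0.2035] 0.2055
0.627 150 [0.6328 0.0854 0.2036] 0.2055
0.639 15 [0.6395 0.0862 0.2037] 0.2058
bar 2418 (array([537.1,  74. ]), array([39.8, 45.9]), 42.28) [0.5169 0.0481 0.222 ] [0.5565 0.101  0.2568]
t 22.2 pos [0.5365 0.0716 0.4222] th 1.631 F [ 0.3  1.1 -1.6] op 0.0099 gf 35.0 z-axis [ 0.001 -0.    -1.   ]
.5352,.0791,.419,1.636 turn -0.0047 shift [ 7.6 -0.8  3.2] rows>= 1
.615,.0843,.419,1.636 turn -0.0 shift [-0. 80. -0.] rows>= 3
```

Hook 2 measured at y .0844 for x .615. I use that for the insertion.

apply_moves:
  series:
    - [[4,0,2],[0,0,-0.005]]
    - [[3.5,0,1],[0,0,0]]
    - [[0,0,0],[0,0,0]]
    - [[0,10,0],[0,0,0]]
    - [[0,14,0],[0,0,0]]
    - [[0,16,0],[0,0,0]]
    - [[0,16,0],[0,0,0]]
    - [[0,14,0],[0,0,0]]
    - [[0,9,0],[0,0,0]]
    - [[0,0,0],[0,0,0]]
    - [[0,0,0],[0,0,0]]

```text
t: 23.17
tool_pos: [0.6147, 0.0854, 0.4184]
orientation: [-2.145, -2.294, 0.001]
force: [-0.6, 0.4, -0.8]
opening: 0.0099
gripper_force: 35.0
```

apply_moves:
  series:
    - [[0,0,6],[0,0,0]]
    - [[0,0,6],[0,0,0]]
    - [[0,0,6],[0,0,0]]
    - [[0,0,3],[0,0,0]]
    - [[0,0,0],[0,0,0]]
    - [[0,0,0],[0,0,0]]
    - [[0,0,0],[0,0,0]]

```text
t: 23.75
tool_pos: [0.6146, 0.0853, 0.398]
orientation: [2.146, 2.294, 0.0]
force: [-0.5, -0.1, -0.8]
opening: 0.0095
gripper_force: 35.0
```

apply_moves:
  series:
    - [[0,0,2],[0,0,0]]
    - [[0,0,1.5],[0,0,0]]
    - [[0,0,0],[0,0,0]]
    - [[0,0,0],[0,0,0]]

```text
t: 24.08
tool_pos: [0.6148, 0.0854, 0.3952]
orientation: [2.145, 2.294, 0.002]
force: [-1.3, 0.3, 3.8]
opening: 0.0095
gripper_force: 35.0
```

apply_moves:
  series:
    - [[0,0,1.2],[0,0,0]]
    - [[0,0,0],[0,0,0]]
    - [[0,0,0],[0,0,0]]

```text
t: 24.33
tool_pos: [0.6147, 0.0854, 0.3951]
orientation: [2.145, 2.294, 0.002]
force: [-3.7, 0.2, 9.7]
opening: 0.0098
gripper_force: 35.0
```

Seated. Release, retreat, and return for board 2 at (.445, -.3155).

apply_moves:
  series:
    - [[0,0,0],[0,0,0]]
    - [[0,0,0],[0,0,0]]
    - [[0,0,0],[0,0,0]]
    - [[0,0,0],[0,0,0]]
  claw: 0.26

```text
t: 24.67
tool_pos: [0.6146, 0.0853, 0.3925]
orientation: [-2.145, -2.294, 0.001]
force: [0.0, -0.3, -0.5]
opening: 0.0239
gripper_force: 0.0
```

apply_moves:
  series:
    - [[0,0,-8],[0,0,0]]
    - [[0,0,-12],[0,0,0]]
    - [[0,0,-20],[0,0,0]]
    - [[0,0,-25],[0,0,0]]
    - [[0,-10,-20],[0,0,0]]
    - [[0,-20,0],[0,0,0]]
    - [[0,-25,0],[0,0,0]]
    - [[0,-20,0],[0,0,0]]
    - [[0,0,0],[0,0,0]]

```text
t: 25.42
tool_pos: [0.5375, 0.0804, 0.4801]
orientation: [2.145, 2.294, 0.002]
force: [0.5, 0.6, -0.4]
opening: 0.0241
gripper_force: 0.0
```

```bash
python3 chk.py side,wrist; python3 go.py .445,-.3165,.48,1.636 .445,-.3165,.395,1.571
```

```text
side tray front -143.9 0.004
 tray right -179.1
 hook 1 bar 48 (array([-28.4,  99.4]), np.float64(0.2256)) plate 110 [-30.5 101.3] 0.0947 yrange 68.7 132.3
 hook 2 bar 66 (array([-26.1,  29.8]), np.float64(0.2272)) plate 146 [-31.9  29.3] 0.0942 yrange 0.5 66.8
wrist tray front -142.2 -0.0
 tray right -172.0
 hook 1 bar 1681 (array([-23.4, 106. ]), np.float64(0.2262)) plate 1018 [-29.7 104.4] 0.0946 yrange 71.1 136.0
 hook 2 bar 1323 (array([-23.5,  39.7]), np.float64(0.2266)) plate 860 [-32.   37.8] 0.0956 yrange 1.8 66.0
t 25.5 pos [0.5395 0.0804 0.4798] th 1.638 F [-0.3 -0.1 -0.3] op 0.0240 gf 0.0 z-axis [ 0.003  0.    -1.   ]
.445,-.3165,.48,1.636 turn 0.0018 shift [-3.898e+02 -1.202e+02 -2.000e-01] rows>= 12
.445,-.3165,.395,1.571 turn 0.065 shift [ 0.  0. 85.] rows>= 3
```

apply_moves:
  series:
    - [[-26,-10,0],[0,0,0]]
    - [[-34,-10,0],[0,0,0]]
    - [[-34,-10,0],[0,0,0]]
    - [[-34,-10,0],[0,0,0]]
    - [[-34,-10,0],[0,0,0]]
    - [[-34,-10,0],[0,0,0]]
    - [[-34,-10,0],[0,0,0]]
    - [[-34,-10,0],[0,0,0]]
    - [[-34,-10,0],[0,0,0]]
    - [[-34,-10,0],[0,0,0]]
    - [[-34,-10,0],[0,0,0]]
    - [[-24,-10,0],[0,0,0.067]]
  claw: 0.4

```text
t: 26.52
tool_pos: [0.4459, -0.32, 0.4784]
orientation: [2.221, 2.221, -0.001]
force: [0.8, 0.6, 0.2]
opening: 0.0371
gripper_force: 0.0
```

apply_moves:
  series:
    - [[0,0,20],[0,0,0]]
    - [[0,0,28],[0,0,0]]
    - [[0,0,28],[0,0,0]]
    - [[0,0,12],[0,0,0]]
    - [[0,0,0],[0,0,0]]
    - [[0,0,0],[0,0,0]]

```text
t: 27.02
tool_pos: [0.4465, -0.317, 0.3903]
orientation: [-2.221, -2.221, 0.0]
force: [-0.2, 0.0, 0.5]
opening: 0.037
gripper_force: 0.0
```

```bash
python3 bd.py .445; python3 go.py .445,-.316,.3115,1.571
```

```text
819 (array([ 445.6, -316. ]), array([56.4,  9.3]), 89.77)
t 27.1 pos [ 0.4467 -0.3171  0.3917] th 1.571 F [0.6 0.5 0.6] op 0.0375 gf 0.0 z-axis [ 0.001 -0.001 -1.   ]
.445,-.316,.3115,1.571 turn 0.0001 shift [ 1.1 -1.7 80.2] rows>= 3
```

apply_moves:
  series:
    - [[1,-1,27],[0,0,0]]
    - [[0,0,27],[0,0,0]]
    - [[0,0,20],[0,0,0]]
    - [[0,0,6],[0,0,0]]
    - [[0,0,0],[0,0,0]]
    - [[0,0,0],[0,0,0]]
    - [[0,0,0],[0,0,0]]

```text
t: 27.65
tool_pos: [0.446, -0.3164, 0.3128]
orientation: [2.219, 2.219, 0.0]
force: [-0.0, -1.1, 0.7]
opening: 0.0372
gripper_force: 0.0
```

apply_moves:
  series:
    - [[0,0,0],[0,0,0]]
    - [[0,0,0],[0,0,0]]
    - [[0,0,0],[0,0,0]]
    - [[0,0,0],[0,0,0]]
    - [[0,0,0],[0,0,0]]
    - [[0,0,0],[0,0,0]]
  claw: 0
  newtons: 35

```text
t: 28.15
tool_pos: [0.4452, -0.3159, 0.3103]
orientation: [2.221, 2.221, -0.0]
force: [-0.8, 0.0, 2.2]
opening: 0.0097
gripper_force: 35.0
```

apply_moves:
  series:
    - [[0,0,-8],[0,0,0]]
    - [[0,0,-12],[0,0,0]]
    - [[0,0,-16],[0,0,0]]
    - [[0,0,-20],[0,0,0]]
    - [[0,0,-20],[0,0,0]]
    - [[0,0,-20],[0,0,0]]
    - [[0,0,-20],[0,0,0]]
    - [[0,0,-16],[0,0,0]]
    - [[0,0,-8],[0,0,0]]
    - [[0,0,0],[0,0,0]]

```text
t: 28.98
tool_pos: [0.4454, -0.316, 0.4533]
orientation: [2.218, 2.218, 0.001]
force: [0.1, -0.8, -1.7]
opening: 0.0095
gripper_force: 35.0
```

```bash
python3 go.py .5394,.0112,.44,1.636
```

```text
t 29.0 pos [ 0.4454 -0.316   0.4533] th 1.571 F [ 0.1 -0.8 -1.7] op 0.0095 gf 35.0 z-axis [ 0.004 -0.003 -1.   ]
.5394,.0112,.44,1.636 turn -0.0652 shift [320.4 115.1  13.3] rows>= 10
```

apply_moves:
  series:
    - [[14,4,0],[0,0,-0.022]]
    - [[24,8,0],[0,0,-0.022]]
    - [[30,11,0],[0,0,-0.021]]
    - [[32,12,0],[0,0,0]]
    - [[32,12,0],[0,0,0]]
    - [[32,12,0],[0,0,0]]
    - [[32,12,0],[0,0,0]]
    - [[32,12,4],[0,0,0]]
    - [[32,12,8],[0,0,0]]
    - [[30,10,10],[0,0,0]]
    - [[20,7,8],[0,0,0]]
    - [[10,3,4],[0,0,0]]

```text
t: 29.98
tool_pos: [0.5412, 0.0136, 0.4131]
orientation: [-2.141, -2.293, 0.003]
force: [0.1, 0.4, -2.4]
opening: 0.0099
gripper_force: 35.0
```

apply_moves:
  series:
    - [[0,0,0],[0,0,0]]
    - [[0,0,0],[0,0,0]]
    - [[0,0,0],[0,0,0]]

```text
t: 30.23
tool_pos: [0.5416, 0.0093, 0.4162]
orientation: [2.148, 2.292, -0.001]
force: [0.7, -1.0, -2.0]
opening: 0.0093
gripper_force: 35.0
```

```bash
python3 hk.py 3 c; python3 go.py .5394,.0112,.4185,1.636 .6193,.0165,.4185,1.636
```

```text
0.567 86 [0.576  0.014  0.2177] 0.2207
0.579 141 [0.5849 0.0149 0.2084] 0.2172
0.591 156 [0.5969 0.015  0.2036] 0.2059
0.603 155 [0.609  0.0157 0.2036] 0.2059
0.615 154 [0.6211 0.0165 0.2037] 0.206
0.627 150 [0.6331 0.0172 0.2036] 0.2056
0.639 14 [0.6396 0.0176 0.2038] 0.2054
bar 2469 (array([546.9,  15.1]), array([48.3, 46.4]), 39.69) [ 0.5221 -0.0133  0.2162] [0.5796 0.0378 0.2512]
t 30.3 pos [0.5416 0.009  0.4165] th 1.635 F [-0.5  0.2 -2.2] op 0.0095 gf 35.0 z-axis [ 0.001 -0.001 -1.   ]
.5394,.0112,.4185,1.636 turn -0.0014 shift [ 2.3 -2.1 -2. ] rows>= 1
.6193,.0165,.4185,1.636 turn -0.0 shift [ 0.1 80.1 -0. ] rows>= 3
```

apply_moves:
  series:
    - [[2,0,-1],[0,0,0]]
    - [[0,0,-1],[0,0,0]]
    - [[0,0,0],[0,0,0]]
    - [[0,9,0],[0,0,0]]
    - [[0,14,0],[0,0,0]]
    - [[0,16,0],[0,0,0]]
    - [[0,16,0],[0,0,0]]
    - [[0,14,0],[0,0,0]]
    - [[0,9,0],[0,0,0]]
    - [[0,0,0],[0,0,0]]
    - [[0,0,0],[0,0,0]]

```text
t: 31.2
tool_pos: [0.6199, 0.0172, 0.4175]
orientation: [-2.148, -2.292, 0.001]
force: [-0.0, 0.8, -1.6]
opening: 0.0094
gripper_force: 35.0
```

apply_moves:
  series:
    - [[0,0,6],[0,0,0]]
    - [[0,0,6],[0,0,0]]
    - [[0,0,6],[0,0,0]]
    - [[0,0,3],[0,0,0]]
    - [[0,0,0],[0,0,0]]
    - [[0,0,0],[0,0,0]]
    - [[0,0,0],[0,0,0]]

```text
t: 31.78
tool_pos: [0.6194, 0.0173, 0.3973]
orientation: [2.148, 2.292, 0.0]
force: [-0.7, 0.3, -1.2]
opening: 0.0095
gripper_force: 35.0
```

apply_moves:
  series:
    - [[0,0,2],[0,0,0]]
    - [[0,0,1.5],[0,0,0]]
    - [[0,0,0],[0,0,0]]
    - [[0,0,0],[0,0,0]]

```text
t: 32.12
tool_pos: [0.6196, 0.0173, 0.394]
orientation: [2.148, 2.292, 0.001]
force: [0.3, 0.4, 0.9]
opening: 0.0096
gripper_force: 35.0
```

apply_moves:
  series:
    - [[0,0,1],[0,0,0]]
    - [[0,0,0],[0,0,0]]
    - [[0,0,0],[0,0,0]]

```text
t: 32.37
tool_pos: [0.6196, 0.0173, 0.3938]
orientation: [2.147, 2.292, 0.001]
force: [-2.6, 1.4, 6.3]
opening: 0.0095
gripper_force: 35.0
```

Seated. Release and retreat.

apply_moves:
  series:
    - [[0,0,0],[0,0,0]]
    - [[0,0,0],[0,0,0]]
    - [[0,0,0],[0,0,0]]
    - [[0,0,0],[0,0,0]]
  claw: 0.26

```text
t: 32.7
tool_pos: [0.6194, 0.0173, 0.3922]
orientation: [-2.148, -2.292, 0.0]
force: [-0.2, -0.3, -0.8]
opening: 0.0239
gripper_force: 0.0
```

apply_moves:
  series:
    - [[0,0,-8],[0,0,0]]
    - [[0,0,-12],[0,0,0]]
    - [[0,0,-20],[0,0,0]]
    - [[0,0,-25],[0,0,0]]
    - [[0,-10,-20],[0,0,0]]
    - [[0,-20,0],[0,0,0]]
    - [[0,-25,0],[0,0,0]]
    - [[0,-20,0],[0,0,0]]
    - [[0,0,0],[0,0,0]]

```text
t: 33.45
tool_pos: [0.5424, 0.0124, 0.4796]
orientation: [2.147, 2.292, 0.001]
force: [-2.0, 0.1, 0.2]
opening: 0.0242
gripper_force: 0.0
```

```bash
python3 chk.py side,wrist; python3 go.py .385,-.3165,.48,1.636 .385,-.3165,.395,1.571
```

```text
side tray front -143.8 0.001
 tray right -178.2
 hook 1 bar 47 (array([-26.8,  98.9]), np.float64(0.2241)) plate 110 [-31.3 100.1] 0.0947 yrange 68.1 135.6
 hook 2 bar 62 (array([-26.7,  30.9]), np.float64(0.2254)) plate 124 [-32.2  33.2] 0.0956 yrange 0.1 66.9
 hook 3 bar 69 (array([-26.7, -37. ]), np.float64(0.2266)) plate 169 [-32.  -38.8] 0.093 yrange -68.0 -0.0
wrist tray front -142.4 0.002
 tray right -171.0
 hook 1 bar 1964 (array([-23., 104.]), np.float64(0.226)) plate 1333 [-27.7 103.3] 0.0946 yrange 69.9 136.0
 hook 2 bar 1634 (array([-23.4,  39.7]), np.float64(0.2271)) plate 929 [-31.9  34.6] 0.0959 yrange 1.9 65.7
 hook 3 bar 1358 (array([-23.3, -28.4]), np.float64(0.2262)) plate 861 [-31.7 -29.1] 0.0966 yrange -63.4 -2.6
t 33.5 pos [0.5443 0.0124 0.4793] th 1.636 F [ 1.  -0.2  0.7] op 0.0241 gf 0.0 z-axis [ 0.003 -0.    -1.   ]
.385,-.3165,.48,1.636 turn -0.0004 shift [-317.8 -180.4   -0.7] rows>= 11
.385,-.3165,.395,1.571 turn 0.065 shift [ 0.  0. 85.] rows>= 3
```

apply_moves:
  series:
    - [[-20,-12,0],[0,0,0]]
    - [[-28,-16,0],[0,0,0]]
    - [[-28,-16,0],[0,0,0]]
    - [[-28,-16,0],[0,0,0]]
    - [[-28,-16,0],[0,0,0]]
    - [[-28,-16,0],[0,0,0]]
    - [[-28,-16,0],[0,0,0]]
    - [[-28,-16,0],[0,0,0]]
    - [[-28,-16,0],[0,0,0]]
    - [[-28,-16,0],[0,0,0]]
    - [[-26,-14,0],[0,0,0]]
    - [[-20,-11,0],[0,0,0.065]]
  claw: 0.4

```text
t: 34.55
tool_pos: [0.384, -0.3191, 0.4782]
orientation: [2.221, 2.221, -0.001]
force: [-0.2, 0.7, 0.1]
opening: 0.0369
gripper_force: 0.0
```

apply_moves:
  series:
    - [[0,0,20],[0,0,0]]
    - [[0,0,28],[0,0,0]]
    - [[0,0,28],[0,0,0]]
    - [[0,0,12],[0,0,0]]
    - [[0,0,0],[0,0,0]]
    - [[0,0,0],[0,0,0]]

```text
t: 35.05
tool_pos: [0.385, -0.3168, 0.39]
orientation: [-2.221, -2.221, -0.0]
force: [0.2, 0.0, -0.0]
opening: 0.0376
gripper_force: 0.0
```

```bash
python3 bd.py .385; python3 go.py .3855,-.316,.3115,1.571
```

```text
842 (array([ 385.4, -314.5]), array([ 9.7, 56.9]), 0.15)
t 35.1 pos [ 0.3852 -0.317   0.3912] th 1.571 F [-0.2 -0.7  0.6] op 0.0374 gf 0.0 z-axis [ 0.001 -0.001 -1.   ]
.3855,-.316,.3115,1.571 turn 0.0001 shift [ 1.   0.3 79.7] rows>= 3
```

apply_moves:
  series:
    - [[2,0,27],[0,0,0]]
    - [[0,0,27],[0,0,0]]
    - [[0,0,20],[0,0,0]]
    - [[0,0,5.5],[0,0,0]]
    - [[0,0,0],[0,0,0]]
    - [[0,0,0],[0,0,0]]
    - [[0,0,0],[0,0,0]]

```text
t: 35.68
tool_pos: [0.3854, -0.3153, 0.3126]
orientation: [2.219, 2.219, 0.0]
force: [0.3, -0.4, 0.6]
opening: 0.037
gripper_force: 0.0
```

apply_moves:
  series:
    - [[0,0,0],[0,0,0]]
    - [[0,0,0],[0,0,0]]
    - [[0,0,0],[0,0,0]]
    - [[0,0,0],[0,0,0]]
    - [[0,0,0],[0,0,0]]
    - [[0,0,0],[0,0,0]]
  claw: 0
  newtons: 35

```text
t: 36.18
tool_pos: [0.3847, -0.3147, 0.3103]
orientation: [2.221, 2.221, 0.0]
force: [1.8, 1.1, 1.8]
opening: 0.0097
gripper_force: 35.0
```

apply_moves:
  series:
    - [[0,0,-8],[0,0,0]]
    - [[0,0,-12],[0,0,0]]
    - [[0,0,-16],[0,0,0]]
    - [[0,0,-20],[0,0,0]]
    - [[0,0,-20],[0,0,0]]
    - [[0,0,-20],[0,0,0]]
    - [[0,0,-20],[0,0,0]]
    - [[0,0,-16],[0,0,0]]
    - [[0,0,-8],[0,0,0]]
    - [[0,0,0],[0,0,0]]

```text
t: 37.02
tool_pos: [0.3849, -0.3149, 0.4531]
orientation: [2.218, 2.218, -0.0]
force: [1.0, -0.7, -1.6]
opening: 0.0098
gripper_force: 35.0
```

```bash
python3 go.py .5437,-.0567,.44,1.636
```

```text
t 37.0 pos [ 0.3849 -0.3149  0.4531] th 1.571 F [ 1.  -0.7 -1.6] op 0.0098 gf 35.0 z-axis [ 0.003 -0.003 -1.   ]
.5437,-.0567,.44,1.636 turn -0.0652 shift [247.3 175.3  13.1] rows>= 9
```

apply_moves:
  series:
    - [[12,8,0],[0,0,-0.022]]
    - [[20,14,0],[0,0,-0.022]]
    - [[24,17,0],[0,0,-0.021]]
    - [[24,17,0],[0,0,0]]
    - [[24,17,0],[0,0,0]]
    - [[24,17,0],[0,0,0]]
    - [[24,17,0],[0,0,0]]
    - [[24,17,4],[0,0,0]]
    - [[24,17,8],[0,0,0]]
    - [[22,16,8],[0,0,0]]
    - [[16,12,8],[0,0,0]]
    - [[9,6,4],[0,0,0]]

```text
t: 38.02
tool_pos: [0.5458, -0.056, 0.4154]
orientation: [-2.144, -2.292, 0.002]
force: [0.4, -0.8, -2.2]
opening: 0.0098
gripper_force: 35.0
```

apply_moves:
  series:
    - [[0,0,0],[0,0,0]]
    - [[0,0,0],[0,0,0]]
    - [[0,0,0],[0,0,0]]

```text
t: 38.27
tool_pos: [0.5451, -0.0591, 0.4182]
orientation: [2.149, 2.292, -0.001]
force: [0.0, 0.1, -2.0]
opening: 0.0097
gripper_force: 35.0
```

```bash
python3 hk.py 4 d; python3 go.py .5437,-.0567,.4185,1.636 .6236,-.0515,.4185,1.636
```

```text
0.567 21 [ 0.5782 -0.0544  0.218 ] 0.219
0.579 154 [ 0.5847 -0.0533  0.2135] 0.2207
0.591 148 [ 0.5974 -0.0528  0.2037] 0.2075
0.603 154 [ 0.6092 -0.0522  0.2034] 0.2057
0.615 150 [ 0.6211 -0.0515  0.2035] 0.2055
0.627 152 [ 0.6331 -0.0507  0.2036] 0.2062
0.639 10 [ 0.6395 -0.0507  0.2037] 0.2049
bar 2442 (array([549.8, -53.3]), array([49.5, 45.8]), 41.44) [ 0.5257 -0.0824  0.2182] [ 0.5822 -0.0304  0.2532]
t 38.3 pos [ 0.5451 -0.0593  0.4185] th 1.635 F [ 0.7  0.1 -1.1] op 0.0097 gf 35.0 z-axis [ 0.    -0.001 -1.   ]
.5437,-.0567,.4185,1.636 turn -0.0014 shift [ 2.7 -1.2  0. ] rows>= 1
.6236,-.0515,.4185,1.636 turn -0.0 shift [-0.  80.1 -0. ] rows>= 3
```

apply_moves:
  series:
    - [[2,0,0],[0,0,0]]
    - [[0,0,0],[0,0,0]]
    - [[0,9,0],[0,0,0]]
    - [[0,14,0],[0,0,0]]
    - [[0,16,0],[0,0,0]]
    - [[0,16,0],[0,0,0]]
    - [[0,14,0],[0,0,0]]
    - [[0,9.5,0],[0,0,0]]
    - [[0,0,0],[0,0,0]]
    - [[0,0,0],[0,0,0]]

```text
t: 39.15
tool_pos: [0.624, -0.0512, 0.4177]
orientation: [-2.148, -2.292, 0.001]
force: [-0.2, -0.1, 0.1]
opening: 0.0096
gripper_force: 35.0
```

apply_moves:
  series:
    - [[0,0,6],[0,0,0]]
    - [[0,0,6],[0,0,0]]
    - [[0,0,6],[0,0,0]]
    - [[0,0,3],[0,0,0]]
    - [[0,0,0],[0,0,0]]
    - [[0,0,0],[0,0,0]]
    - [[0,0,0],[0,0,0]]

```text
t: 39.73
tool_pos: [0.6236, -0.0511, 0.3973]
orientation: [2.148, 2.292, 0.0]
force: [-0.1, -0.7, -1.7]
opening: 0.0096
gripper_force: 35.0
```

apply_moves:
  series:
    - [[0,0,2],[0,0,0]]
    - [[0,0,1.5],[0,0,0]]
    - [[0,0,0],[0,0,0]]
    - [[0,0,0],[0,0,0]]

```text
t: 40.07
tool_pos: [0.6238, -0.0511, 0.394]
orientation: [2.148, 2.292, 0.001]
force: [0.5, -0.2, 1.0]
opening: 0.0099
gripper_force: 35.0
```

apply_moves:
  series:
    - [[0,0,1],[0,0,0]]
    - [[0,0,0],[0,0,0]]
    - [[0,0,0],[0,0,0]]

```text
t: 40.32
tool_pos: [0.6237, -0.0511, 0.3938]
orientation: [2.147, 2.292, 0.001]
force: [-2.3, 1.2, 5.7]
opening: 0.0097
gripper_force: 35.0
```

apply_moves:
  series:
    - [[0,0,0],[0,0,0]]
    - [[0,0,0],[0,0,0]]
    - [[0,0,0],[0,0,0]]
    - [[0,0,0],[0,0,0]]
  claw: 0.26

```text
t: 40.65
tool_pos: [0.6236, -0.0511, 0.3922]
orientation: [-2.148, -2.292, 0.0]
force: [0.3, -0.4, 0.1]
opening: 0.0242
gripper_force: 0.0
```

apply_moves:
  series:
    - [[0,0,-8],[0,0,0]]
    - [[0,0,-12],[0,0,0]]
    - [[0,0,-20],[0,0,0]]
    - [[0,0,-25],[0,0,0]]
    - [[0,-10,-20],[0,0,0]]
    - [[0,-20,0],[0,0,0]]
    - [[0,-25,0],[0,0,0]]
    - [[0,-30,0],[0,0,0]]
    - [[0,-30,0],[0,0,0]]
    - [[0,-30,0],[0,0,0]]
    - [[0,-20,0],[0,0,0]]
    - [[0,0,0],[0,0,0]]

```text
t: 41.65
tool_pos: [0.4565, -0.0619, 0.4797]
orientation: [2.147, 2.29, 0.001]
force: [-0.1, 0.0, 0.0]
opening: 0.0244
gripper_force: 0.0
```

apply_moves:
  series:
    - [[0,0,0],[0,0,0]]
    - [[0,0,0],[0,0,0]]
    - [[0,0,0],[0,0,0]]
    - [[0,0,0],[0,0,0]]
    - [[0,0,0],[0,0,0]]
    - [[0,0,0],[0,0,0]]
    - [[0,0,0],[0,0,0]]
    - [[0,0,0],[0,0,0]]
    - [[0,0,0],[0,0,0]]
    - [[0,0,0],[0,0,0]]

```text
t: 42.48
tool_pos: [0.459, -0.0618, 0.4775]
orientation: [-2.148, -2.292, 0.0]
force: [0.5, 0.5, 0.6]
opening: 0.0243
gripper_force: 0.0
```

```bash
python3 chk.py side,wrist,scene 9; python3 - <<'E'
import cv2
a=cv2.resize(cv2.imread('pics/side9.png')[150:340,200:390],(400,400),interpolation=cv2.INTER_CUBIC); b=cv2.resize(cv2.imread('pics/wrist9.png'),(400,300)); import numpy as np
cv2.imwrite('pics/fin.png',np.hstack([a,np.vstack([b,np.zeros((100,400,3),np.uint8)])]))
E
```

```text
side tray front -143.8 0.001
 tray right -179.1
 hook 1 bar 50 (array([-26.4,  98.7]), np.float64(0.2262)) plate 111 [-30.  101.5] 0.0936 yrange 68.2 134.0
 hook 2 bar 56 (array([-30.1,  31. ]), np.float64(0.2273)) plate 128 [-32.3  32.1] 0.0937 yrange 0.4 68.0
 hook 3 bar 63 (array([-27.8, -37.5]), np.float64(0.2253)) plate 137 [-32.4 -36.5] 0.0941 yrange -67.6 -1.8
 hook 4 bar 71 (array([ -28.7, -107.2]), np.float64(0.2248)) plate 206 [ -32.2 -107.1] 0.0942 yrange -135.8 -68.3
wrist tray front -142.5 0.004
 tray right -173.3
 hook 1 bar 30 (array([ 5.6, 70.6]), np.float64(0.2128)) plate 1085 [-32.1  82.2] 0.0952 yrange 70.1 107.1
 hook 2 bar 2383 (array([-25.6,  37.4]), np.float64(0.2271)) plate 2330 [-32.2  32.3] 0.0938 yrange 1.3 65.5
 hook 3 bar 2055 (array([-25.3, -29.8]), np.float64(0.2261)) plate 1967 [-32.1 -32.6] 0.0951 yrange -64.0 -2.7
 hook 4 bar 1698 (array([-25.7, -97.2]), np.float64(0.2253)) plate 1714 [-32.2 -97.9] 0.0952 yrange -130.9 -70.2
scene tray front -147.7 0.0
 tray right -174.6
 hook 1 bar 0  plate 43 [-34.   82.8] 0.0998 yrange 69.9 132.2
 hook 2 bar 30 (array([-20.5,  14.6]), np.float64(0.2233)) plate 153 [-33.9  22.6] 0.0908 yrange 2.3 60.9
 hook 3 bar 122 (array([-26.4, -31.8]), np.float64(0.2278)) plate 258 [-33.7 -35.3] 0.0928 yrange -65.3 -1.3
 hook 4 bar 131 (array([ -25.1, -100.2]), np.float64(0.2282)) plate 273 [ -34.  -102.6] 0.0966 yrange -132.9 -69.1
```

View pics/fin.png

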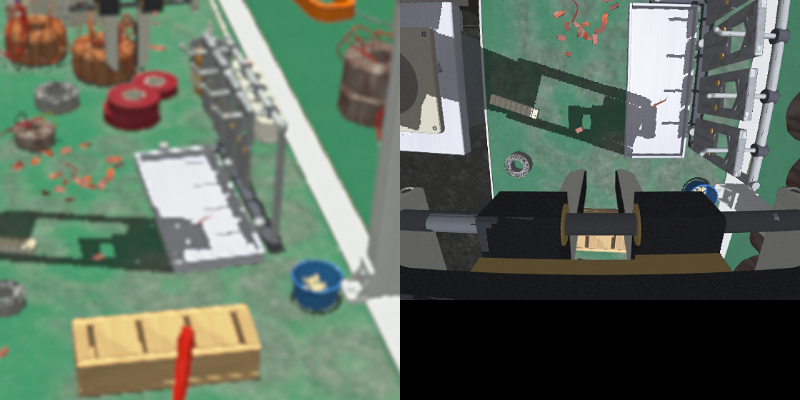

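All four boards hang on separate hooks, the rack is empty, and the tray sits at its pushed position. One closer measurement of the tray against the pin and dowels, to be sure.

apply_moves:
  series:
    - [[20,0,0],[0,0,0]]
    - [[25,0,0],[0,0,0]]
    - [[25,0,0],[0,0,0]]
    - [[20,0,0],[0,0,0]]
    - [[10,0,0],[0,0,0]]
    - [[0,0,0],[0,0,0]]
    - [[0,0,0],[0,0,0]]
    - [[0,0,0],[0,0,0]]

```text
t: 43.3
tool_pos: [0.4526, 0.0372, 0.4775]
orientation: [2.148, 2.292, -0.001]
force: [-0.0, -0.7, 0.3]
opening: 0.0244
gripper_force: 0.0
```

```bash
python3 - <<'E'
from fit import *
im,d,c=shot('wrist'); W=world(c,d); P=W.reshape(-1,3); P=P[np.isfinite(P).all(1)]
O=np.array([.648,.0485]); a=.065; Rm=np.array([[np.cos(a),-np.sin(a)],[np.sin(a),np.cos(a)]])
S=(P[:,:2]-O)@Rm*1000; z=P[:,2]
def show(nm,m): print(nm,m.sum(),S[m].min(0).round(1) if m.any() else '',S[m].max(0).round(1) if m.any() else '')
show('pin top',(z>.0225)&(z<.03)&(abs(S[:,0]+92)<14)&(abs(S[:,1]-136)<16))
show('left rim top',(z>.0175)&(z<.0222)&(S[:,0]>-140)&(S[:,0]<-110)&(S[:,1]>110)&(S[:,1]<145))
for y in(60,-110): show(f'dowel{y}',(z>.025)&(z<.034)&(abs(S[:,0]+4)<14)&(abs(S[:,1]-y)<14))
show('rear rim top',(z>.0175)&(z<.0222)&(S[:,0]>-25)&(S[:,0]<-5)&(S[:,1]>-30)&(S[:,1]<40))
v,u=np.where((abs(W[...,0]-.547)<.004)&(abs(W[...,1]-.173)<.01)); 
if len(v):
    r,q=int(v.mean()),int(u.mean()); cv2.imwrite('pics/pin.png',cv2.resize(im[max(0,r-50):r+110,max(0,q-40):q+160],None,fx=3.6,fy=3.6,interpolation=cv2.INTER_CUBIC)[:600,:800])
E
```

```text
pin top 106 [-99.7 127.4] [-85.5 141.4]
left rim top 103 [-139.3  110.3] [-110.   126.4]
dowel60 89 [-12.7  50. ] [ 2.7 64.2]
dowel-110 60 [ -12.6 -119.5] [  -1.1 -105.2]
rear rim top 167 [-18.  -29.8] [-12.   39.5]
```

View pics/pin.png

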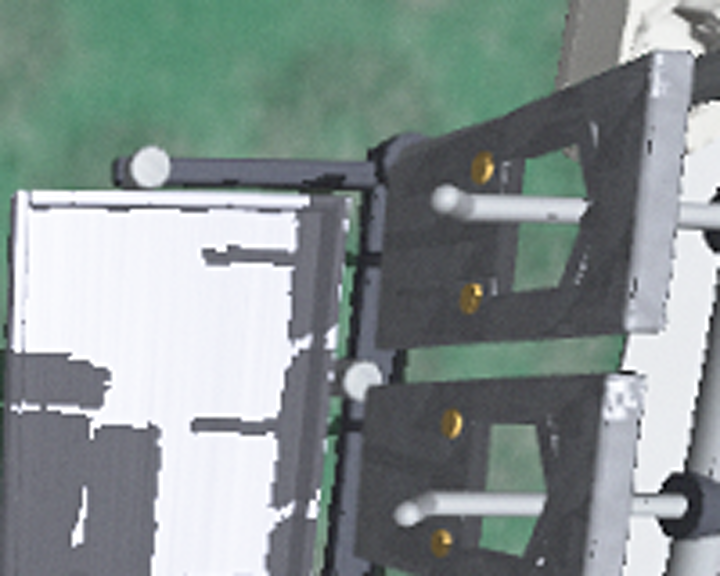

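The crop shows the left rim touching the pin at (150,170) and the rear rim touching the dowel at (360,380). Both gaps measure 1 mm or less. Handing in.

```bash
python3 -c "
from plant import robot
print(robot.close_job())"
```

```text
the job is handed in; nothing more can be done
None
```

I pushed the tray home first, then hung all four boards still and released, one to a hook, and handed the job in at about 43 s; the tray measured within 1 mm of its pin and dowels, and no verdict came back.

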